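Load the ball fixture and hold its keeper at the third click

ROBOT

A 7-joint arm with a two-finger parallel gripper is mounted at the origin on the work surface. World frame = base frame: x ahead of the robot, y to its left, z up, the work surface at z = 0. Lengths are in m, angles in rad, forces in N, time in s.
With the tool pointing down it reaches from about 0.4 to 0.85 m from the base axis. Payload 10.4 kg.
Tool frame: the origin (TCP) lies midway between the tips of the shut fingers; the grasp point (between the pads) lies 19 mm behind it; z points along the fingers, y is the direction in which the jaws open and shut (so a half turn about z gives the same grasp; the last joint's range is limited). The gripper opens to 87 mm and grips with 3 to 60 N. Pads are 19 mm wide; open, the fingers measure 117 mm over their backs; the gripper's body (75 mm by 190 mm) begins 51 mm behind the grasp point.
Start: joints at [-1.327, 0.332, -0.065, 1.46, 0.022, 1.35, -0.088], TCP at [0.165, 0.603, 0.188] pointing down, gripper open.
Joint ranges: [-2.6, 2.6], [-0.5, 2.12], [-1.47, 1.34], [0.16, 2.42], [-1.27, 4.41], [0.06, 2.06], [-2.6, 2.6]. Speed limits (rad/s): [2.22, 2.22, 2.79, 2.79, 3.14, 3.14, 3.14].

INTERFACE

Orientations are given as a unit quaternion [x, y, z, w].
In Python, from bench import r gives the robot as it stands.
- The arm moves only by the tool step_arm, never from a script. Its argument "increments" is a list of rows, each a list of 2 entries, a list of its own where there are three numbers: the shift along the tool's x, y, z in m, then the turn, a rotation vector about the tool's x, y, z in rad. A call has 1 to 5 rows; each row is the pose to reach, as a shift and turn from the pose measured when the call began, along the tool's axes at that moment; what a row does not reach only later rows make up. A row lasts 1/10 s, in which the tool goes at most 50 mm and 8.59 degrees, less where a joint would pass 70% of its speed; a pose out of reach is approached as far as the arm can. A call with a gripper value outside its range is refused whole. "hand" is the closure, from -1 (fully open) to 1 (shut), so that 0 is half open, set as the call begins (left out, the last holds). The fingers move at their own pace and stop on an object; "grip_force" is the grip in N (left out, the last holds). Time passes only in rows, so rows that repeat a pose let the fingers close. It gives the time, the measured TCP pose, the force and the opening at its end, in the units of the state.
- r.read_state(): the state, without advancing time (a new reading comes with each control period).
- r.camera(name): name is "scene" or "top" or "wrist"; returns a dict with "pixels" (384x512x3 uint8, blue, green, red), "camera_matrix" (3x3 intrinsics, pixels), "extrinsics" (4x4, takes a point from camera to world coordinates). Camera axes: x right, y up, looking along -z (the intrinsics and any distortion apply to the point x, -y, -z); pixel columns grow to the right and rows downward; lengths in m; the calibration is good to about 2 mm. A picture is of the moment at which its call begins. There is no depth.
- r.close_job(): hands the job in, once; it reports no verdict.
The state is a dict: "time": time; "joint_positions": joint angles; "joint_vel": joint speeds; "joint_torque": joint torques, N m; "ee_pos": TCP position; "eef_rot": TCP orientation; "ft_force": force on the tool from outside, world axes, zero at the start; "torque": the same for the moment, N m; "width": finger opening in m.
Only numpy, scipy, OpenCV 4.12 (cv2) and the standard library are available. Lean on these libraries where they do the work, as an engineer would, in place of code of your own. Each camera call takes 0.05 s, during which the arm holds its last target.

TASK

Put the two steel balls from the rack into the two empty wells of the ball fixture, one per well, while its spring-loaded keeper is still at rest. Then grip the fixture's knob and turn it clockwise, counting the clicks, to the third stop so that the keeper tabs cover all three balls; do not run on to the fourth. The knob springs back if let go, so finish while still gripping it at the third stop, and leave the other things on the bench where they are.

Things in the scene. Friction and masses are not known exactly. Their poses are not given: they have to be found in the camera images.
- fixture: ball fixture fixed to the bench: aluminium plate 150 mm (x) by 180 mm (y from -70 to +110), 20 mm thick. Origin at bench height on the knob's upright axis; z up. Towards +y three wells lie on an arc 85 mm from the axis, 37 mm apart, each 20 mm wide, 5 mm deep (a seated ball stands 13 mm above the plate). A detent block stands on the -y side, 42 mm above the bench.
- knob_grip (a point): grip point of the fixture's indexing knob, on its axis, 64 mm above the bench; the frame turns with it. The knob is a black upright bar 44 mm long (frame x), 12 mm thick (frame y), from 48.5 to 76 mm above the bench, to be pinched across its thickness from above. Under the bar is a 40 mm round disc, its top 48.5 mm above the bench.
- keeper (a joint): angle of the knob and keeper (rad), growing clockwise from above. A return spring (0.14 to 0.15 N m) brings it back to its end stop 0 when let go. Clicks every 25 degrees: first stop 0.436, second 0.873, third 1.309 (a tab right over each well), fourth 1.745; end 1.95. On leaving each stop it takes some 0.05 N m more than the spring, on nearing the next as much less.
- tab (a point): outer end of the middle one of three flat steel keeper tabs that turn with the knob: 85 mm from the axis, 40 mm above the bench, straight out along the knob frame's x; the other two lie 25 degrees to either side. Tabs are 16 mm wide at the end, 3 mm thick, their undersides 37 mm above the bench, 4 mm clear of seated balls; at rest they stand beside the wells.
- well1 (a point): where the centre of a ball seated in the first well lies (4 mm above the plate's top, 24 mm above the bench); the well nearest the keeper tabs at rest (37 mm from the nearest tab's centre line)
- well2 (a point): the same for the middle well
- well3 (a point): the same for the last well, which holds a ball at the start
- rack: ball rack fixed to the bench: grey strip 120 mm (its x) by 34 mm, 5 mm thick, with three cups of 16 mm outer diameter, 17 mm high, in a row along x at -40, 0 and +40 mm; the middle one is empty, a ball sits on each of the other two. Origin at the centre of its underside.
- ball1_center (a point): centre of a steel bearing ball, 18 mm diameter, 24 g; two of the three balls sit on the rack's outer cups (centre about 24 mm above the bench), one is already in the last well; which is which varies
- ball2_center (a point): centre of a steel bearing ball, 18 mm diameter, 24 g; two of the three balls sit on the rack's outer cups (centre about 24 mm above the bench), one is already in the last well; which is which varies
- ball3_center (a point): centre of a steel bearing ball, 18 mm diameter, 24 g; two of the three balls sit on the rack's outer cups (centre about 24 mm above the bench), one is already in the last well; which is which varies
- illuminator_tube: bystander: brass illuminator tube standing upright, 48 mm across, 90 mm tall; origin at the centre of its underside
- condenser: bystander: chrome condenser, stepped round body 52 mm across, 42 mm tall; origin at the centre of its underside
- glass_filter: bystander: green glass filter disc 44 mm across, 5 mm thick, lying flat; origin at the centre of its underside
- stage_knob: bystander: loose black stage knob, 38 mm across, 26 mm tall (not the fixture's knob); origin at the centre of its underside
- objective: bystander: steel objective standing upright, 28 mm across, 38 mm tall; origin at the centre of its underside
- screwdriver: bystander: screwdriver 170 mm long lying along its x axis

How it is judged:
By the outcome, as a careful person would: the job done as asked, in the order asked, and still so for the second after the job is handed in, while the arm keeps its last pose, push and grip.
It also fails if it takes over 64 s, if anything falls off the work surface, if the arm or the gripper's body presses on something with over 40 N, if the wrist force passes 120 N, or if a joint passes its speed limit or range.

## Working session

There is one attempt and no reset: what is moved stays moved. The work goes in short steps, Python scripts to look and compute and a tool call to move; the robot and the scene stay as the last step left them, time stands still between calls to the robot, and variables do not carry over. Pictures are saved under pics/ and viewed, and the job is handed in when it is done.

Besides the shell and the picture viewer there is one more tool, called after ">>>" by a JSON object that holds its "op" and its "data", one argument or row to a line. step_arm: Moves the arm, as the interface text tells. Its arguments: {"type":"object","properties":{"increments":{"type":"array"},"hand":{"type":"number"},"grip_force":{"type":"number"}},"required":["increments"]}

```bash
ls; mkdir -p pics; python3 - <<'E'
from bench import r
import cv2
s=r.read_state(); print({k:s[k] for k in("time","ee_pos","eef_rot","width","ft_force")})
for n in("scene","top","wrist"):
    c=r.camera(n); cv2.imwrite(f"pics/{n}0.png",c["pixels"]); print(n,c["camera_matrix"],c["extrinsics"],[k for k in c])
E
```

```text
pics
{'time': 0.0, 'ee_pos': array([0.16465174, 0.6024589 , 0.18713985]), 'eef_rot': array([ 1.32991123e-01,  9.91116959e-01, -7.27669840e-04, -7.53763654e-05]), 'width': 0.08718748923020143, 'ft_force': array([ 0.33679694,  0.30085921, -0.03682638])}
scene [[458.66067794   0.         246.91960611]
 [  0.         458.66067794 203.07096787]
 [  0.           0.           1.        ]] [[-0.73825535 -0.5345968   0.41132141  1.06424872]
 [ 0.67441028 -0.59607872  0.43573035  0.51961265]
 [ 0.01223988  0.59907965  0.80059588  1.03080769]
 [ 0.          0.          0.          1.        ]] ['pixels', 'camera_matrix', 'extrinsics']
top [[445.84468963   0.         255.21964513]
 [  0.         445.84468963 193.39172668]
 [  0.           0.           1.        ]] [[-0.01012189  0.99819694 -0.05916431  0.47134116]
 [-0.99989999 -0.00951922  0.01045929  0.01752454]
 [ 0.00987723  0.05926426  0.99819346  1.47215195]
 [ 0.          0.          0.          1.        ]] ['pixels', 'camera_matrix', 'extrinsics']
wrist [[285.67782398   0.         256.56468355]
 [  0.         285.67782398 192.43959788]
 [  0.           0.           1.        ]] [[ 0.26357167 -0.92576419 -0.27109159  0.08944239]
 [ 0.96463879  0.25253968  0.07546995  0.62382147]
 [-0.00140599 -0.2813972   0.95959035  0.38372995]
 [ 0.          0.          0.          1.        ]] ['pixels', 'camera_matrix', 'extrinsics']
```

View pics/scene0.png

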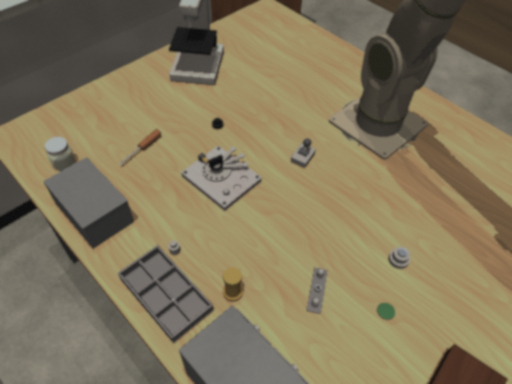

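View pics/top0.png

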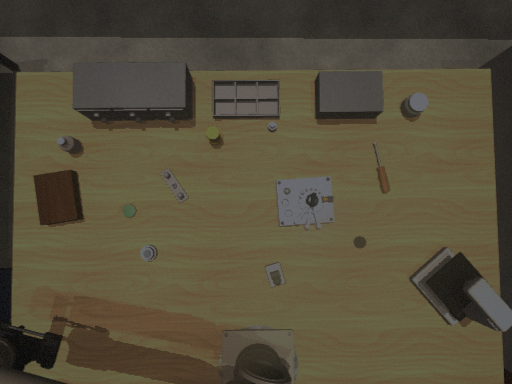

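View pics/wrist0.png

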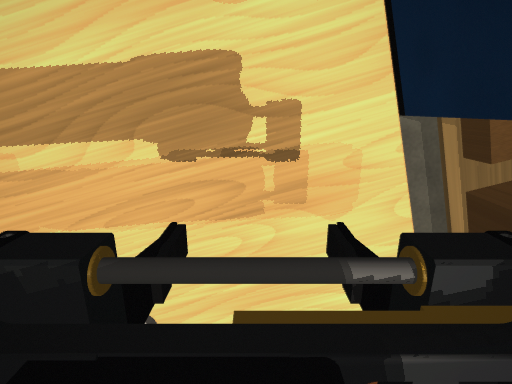

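```bash
cat > h.py <<'E'
from bench import r
import numpy as np, cv2
from scipy.spatial.transform import Rotation as R
def proj(c,P):
    T=np.linalg.inv(c["extrinsics"]);p=(T[:3,:3]@np.atleast_2d(P).T).T+T[:3,3]
    q=np.c_[p[:,0],-p[:,1],-p[:,2]]@c["camera_matrix"].T
    return q[:,:2]/q[:,2:]
def ray(c,uv):
    d=np.linalg.inv(c["camera_matrix"])@np.array([*uv,1.]);d=np.array([d[0],-d[1],-d[2]])
    return c["extrinsics"][:3,3],c["extrinsics"][:3,:3]@(d/np.linalg.norm(d))
def onz(c,uv,z):
    o,d=ray(c,uv);return o+d*(z-o[2])/d[2]
def tri(obs):
    A=np.zeros((3,3));b=np.zeros(3);L=[]
    for c,uv in obs:
        o,d=ray(c,uv);M=np.eye(3)-np.outer(d,d);A+=M;b+=M@o;L.append((o,M))
    p=np.linalg.solve(A,b);return p,[np.linalg.norm(M@(p-o)) for o,M in L]
def crop(img,x0,y0,x1,y1,k,name):
    im=cv2.resize(img[y0:y1,x0:x1],None,fx=k,fy=k,interpolation=cv2.INTER_CUBIC);cv2.imwrite(name,im)
E
python3 - <<'E'
from h import *
import numpy as np,pickle
t=cv2.imread("pics/top0.png");s=cv2.imread("pics/scene0.png")
a=cv2.resize(t[165:240,265:345],None,fx=5,fy=5,interpolation=2);b=cv2.resize(t[165:210,150:200],None,fx=8,fy=8,interpolation=2)
a=a[:375,:400];b=cv2.resize(b,(400,360));
cv2.imwrite("pics/topz.png",np.hstack([a,np.vstack([b,np.zeros((15,400,3),np.uint8)])]))
a=cv2.resize(s[140:215,175:270],None,fx=5,fy=5,interpolation=2);b=cv2.resize(s[260:318,295:340],None,fx=6,fy=6,interpolation=2)
H=375;b=np.vstack([b,np.zeros((H-b.shape[0],b.shape[1],3),np.uint8)])
cv2.imwrite("pics/scenez.png",np.hstack([a,b]))
E
```

```text
(no output)
```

View pics/topz.png

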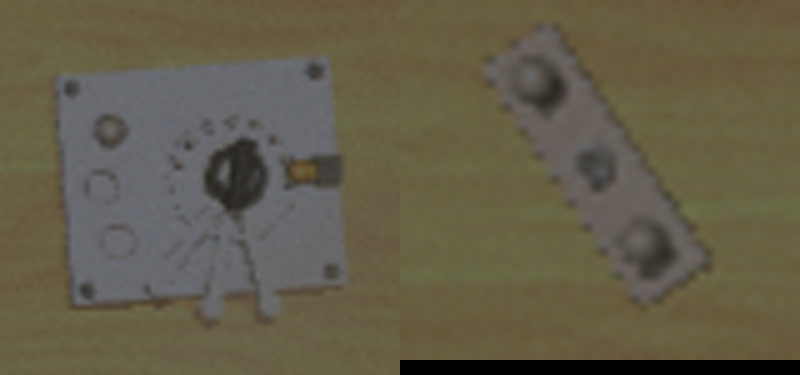

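View pics/scenez.png

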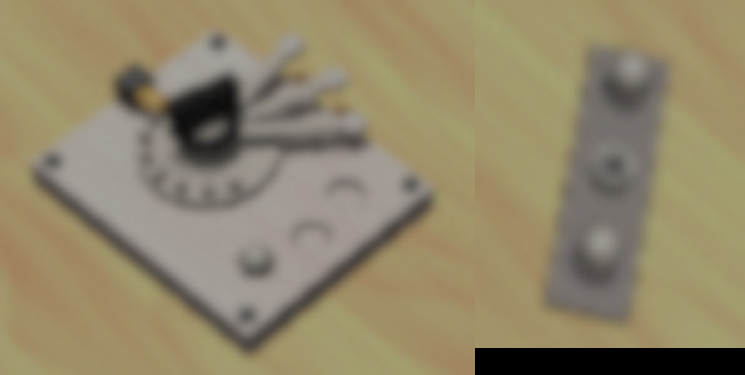

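```bash
cat > fit1.py <<'E'
from h import *
from scipy.optimize import least_squares
t=r.camera("top");s=r.camera("scene")
def T(x,y): return (265+(x+.5)/5-.5,165+(y+.5)/5-.5)
def S(x,y): return (175+(x+.5)/5-.5,140+(y+.5)/5-.5)
def TR(x,y): return (150+(x-400+.5)/8-.5,165+(y+.5)/8-.5)
def SR(x,y): return (295+(x-475+.5)/6-.5,260+(y+.5)/6-.5)
c=np.array([[75,110,20],[75,-70,20],[-75,-70,20],[-75,110,20]])/1e3
to=np.array([T(58,75),T(328,58),T(345,287),T(72,305)])
so=np.array([S(247,340),S(36,165),S(218,32),S(432,195)])
def f(p,sel):
    W=R.from_rotvec([0,0,p[2]]).apply(c)+[p[0],p[1],p[3]]
    o=[]
    if 't' in sel:o.append(proj(t,W)-to)
    if 's' in sel:o.append(proj(s,W)-so)
    return np.ravel(o)
for sel in('t','s','ts'):
    q=least_squares(lambda p:f(np.r_[p,0] if len(p)==3 else p,sel),[.45,-.1,0]+([0] if sel=='ts' else []))
    print(sel,q.x.round(4),q.fun.round(1))
for n,a,b in(("hi",TR(540,80),SR(630,68)),("lo",TR(646,243),SR(600,240)),("cup",TR(597,165),SR(614,163)),("ballW",T(110,130),S(257,258))):
    print(n,tri([(t,a),(s,b)]),onz(t,a,.024),onz(s,b,.024))
E
python3 fit1.py
```

```text
t [ 0.5328 -0.1791  0.0531] [-0.5  0.   0.3  0.   0.3  0.  -0.2 -0.1]
s [ 0.5341 -0.1738  0.0542] [-0.   0.4 -1.  -0.1  0.4 -0.1  0.7 -0.4]
ts [ 0.5318 -0.1788  0.054  -0.0064] [-0.7  0.6 -0.1  0.5 -0.1  0.3 -0.4  0.2 -0.6  0.3 -1.2 -0.1 -0.   0.1
 -0.  -0.4]
hi (array([0.60820261, 0.27266292, 0.12758257]), [np.float64(0.004069033860356541), np.float64(0.004069033860356432)]) [0.62132093 0.28875017 0.024     ] [0.5529951  0.24785356 0.024     ]
lo (array([ 0.56255227,  0.26422272, -0.10121236]), [np.float64(0.0014933511918658088), np.float64(0.0014933511918656453)]) [0.55446616 0.24569457 0.024     ] [0.61890361 0.29144953 0.024     ]
cup (array([0.58620203, 0.2687065 , 0.01380771]), [np.float64(0.0017151906044436025), np.float64(0.0017151906044437389)]) [0.58641114 0.26557244 0.024     ] [0.58990166 0.27253296 0.024     ]
ballW (array([ 0.5640998 , -0.09866786,  0.02498233]), [np.float64(0.0016614961151710397), np.float64(0.0016614961151711204)]) [ 0.56530982 -0.09996254  0.024     ] [ 0.56256039 -0.09796436  0.024     ]
```

```bash
cat >> h.py <<'E'
def plan(x,y,z,yaw):
    "yaw: deg of tool y axis in world; tool z down"
    s=r.read_state();q=R.from_quat(s["eef_rot"]);p=np.array(s["ee_pos"])
    a=np.radians(yaw);Y=np.array([np.cos(a),np.sin(a),0]);Z=np.array([0,0,-1.]);X=np.cross(Y,Z)
    T=R.from_matrix(np.c_[X,Y,Z])
    print("t",round(s["time"],2),"pos",p.round(4),"yawY",np.degrees(np.arctan2(*q.as_matrix()[:2,1][::-1])).round(2),"w",round(s["width"],4),"F",np.round(s["ft_force"],1),"j",np.round(s["joint_positions"],2))
    print("shift",q.inv().apply(np.array([x,y,z])-p).round(4),"turn",(q.inv()*T).as_rotvec().round(4))
E
python3 - <<'E'
from h import *
plan(.587,.267,.19,-57)
c=r.camera("wrist"); s=r.read_state();print(proj(c,s["ee_pos"]), proj(c,R.from_quat(s["eef_rot"]).apply([[0,0.02,0],[0.02,0,0]])+s["ee_pos"]))
E
```

```text
t 0.25 pos [0.1647 0.6027 0.1876] yawY 74.72 w 0.087 F [-0.2 -0.1 -0.8] j [-1.33  0.33 -0.06  1.46  0.02  1.35 -0.09]
shift [-0.4959 -0.2125 -0.0023] turn [-3.0000e-04  7.0000e-04  2.2989e+00]
[[256.04801122 219.28229899]] [[283.19697663 219.28742442]
 [256.03574714 193.25236329]]
```

>>> {"op": "step_arm", "data": {
  "increments": [
    [[-0.033,-0.014,0],[0,0,0.15]],
    [[-0.066,-0.028,0],[0,0,0.3]],
    [[-0.1,-0.042,0],[0,0,0.45]],
    [[-0.133,-0.057,0],[0,0,0.6]],
    [[-0.166,-0.071,0],[0,0,0.75]]
  ],
  "hand": 0,
  "grip_force": 15
}}

```text
time: 0.8
ee_pos: [0.3072, 0.4894, 0.1878]
eef_rot: [0.49, 0.872, -0.0, -0.0]
ft_force: [0.1, 1.0, -0.2]
width: 0.055
```

```bash
python3 -c "
from h import *
plan(.587,.267,.19,-57)"
```

```text
t 0.8 pos [0.3072 0.4894 0.1878] yawY 31.38 w 0.055 F [ 0.1  1.  -0.2] j [-1.19  0.23  0.12  1.6  -0.03  1.32 -0.52]
shift [-0.3356  0.1231 -0.0022] turn [-1.0000e-04  3.0000e-04  1.5426e+00]
```

>>> {"op": "step_arm", "data": {
  "increments": [
    [[-0.034,0.0125,0],[0,0,0.15]],
    [[-0.068,0.025,0],[0,0,0.3]],
    [[-0.102,0.037,0],[0,0,0.45]],
    [[-0.136,0.05,0],[0,0,0.6]],
    [[-0.17,0.062,0],[0,0,0.75]]
  ]
}}

```text
time: 1.3
ee_pos: [0.4497, 0.3755, 0.1879]
eef_rot: [0.775, 0.632, 0.0, 0.0]
ft_force: [1.1, 0.9, -1.2]
width: 0.0437
```

```bash
python3 -c "
from h import *
plan(.587,.267,.19,-57)"
```

```text
t 1.3 pos [0.4497 0.3755 0.1879] yawY -11.58 w 0.0437 F [ 1.1  0.9 -1.2] j [-1.03  0.25  0.31  1.59 -0.08  1.32 -0.92]
shift [-0.0788  0.1563 -0.0021] turn [ 1.000e-04 -1.000e-04  7.927e-01]
```

>>> {"op": "step_arm", "data": {
  "increments": [
    [[-0.016,0.031,0],[0,0,0.15]],
    [[-0.032,0.062,0],[0,0,0.3]],
    [[-0.048,0.094,0],[0,0,0.45]],
    [[-0.064,0.125,0],[0,0,0.6]],
    [[-0.079,0.156,0],[0,0,0.75]]
  ]
}}

```text
time: 1.8
ee_pos: [0.5876, 0.2658, 0.1881]
eef_rot: [0.953, 0.304, 0.0, -0.0]
ft_force: [0.2, 0.1, -0.1]
width: 0.0434
```

>>> {"op": "step_arm", "data": {
  "increments": [
    [[0,0,0],[0,0,0.043]],
    [[0,0,0],[0,0,0.043]]
  ]
}}

```text
time: 2.0
ee_pos: [0.5882, 0.2647, 0.1878]
eef_rot: [0.959, 0.283, -0.0, 0.0]
ft_force: [-0.3, -0.1, 0.1]
width: 0.0435
```

```bash
python3 -c "
from h import *
plan(.587,.267,.19,-57)
c=r.camera('wrist');cv2.imwrite('pics/w1.png',c['pixels'])
import pickle;pickle.dump(c,open('w1.pkl','wb'))"
```

```text
t 2.0 pos [0.5882 0.2647 0.1878] yawY -57.16 w 0.0435 F [-0.3 -0.1  0.1] j [-0.87  0.4   0.5   1.43 -0.19  1.36 -1.35]
shift [ 0.0002 -0.0026 -0.0022] turn [ 0.0005  0.0002 -0.0029]
```

View pics/w1.png

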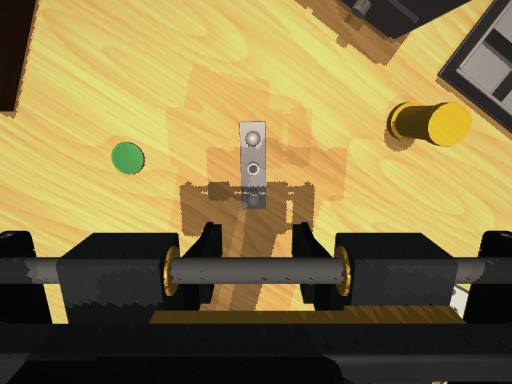

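```bash
python3 - <<'E'
from h import *
import pickle
w=pickle.load(open('w1.pkl','rb'))
crop(w["pixels"],225,110,285,220,5,"pics/w1z.png")
t=r.camera("top")
for n,uv,tuv in(("lo",(253,138),(150+(646-400+.5)/8-.5,165+(243.5)/8-.5)),("cup",(253,168),(150+(597-400+.5)/8-.5,165+(165.5)/8-.5)),("hi",(254,199),(150+(540-400+.5)/8-.5,165+(80.5)/8-.5))):
    print(n,onz(w,uv,.024),tri([(w,uv),(t,tuv)]))
E
```

```text
lo [0.62062805 0.2919103  0.024     ] (array([ 0.58293296,  0.28642655, -0.28448478]), [np.float64(0.013318043065936013), np.float64(0.01331804306593601)])
cup [0.58867555 0.27144382 0.024     ] (array([0.58679872, 0.26907791, 0.00834405]), [np.float64(0.0011861837136435704), np.float64(0.0011861837136435613)])
hi [0.55429999 0.24785469 0.024     ] (array([0.6004153 , 0.26674686, 0.17324499]), [np.float64(0.008049270666703159), np.float64(0.008049270666703159)])
```

View pics/w1z.png

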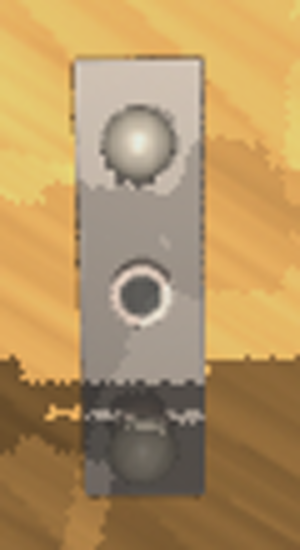

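```bash
python3 - <<'E'
from h import *
import pickle
w=pickle.load(open('w1.pkl','rb'))
t=r.camera("top");s=r.camera("scene")
TR=lambda x,y:(150+(x-400+.5)/8-.5,165+(y+.5)/8-.5)
SR=lambda x,y:(295+(x-475+.5)/6-.5,260+(y+.5)/6-.5)
print("B",tri([(w,(252.7,138.5)),(t,TR(540,80)),(s,SR(600,240))]))
print("A",tri([(w,(253.5,199.9)),(t,TR(646,243)),(s,SR(630,68))]))
# rack axis
a=onz(w,(225+78/5,110+60/5),.005);b=onz(w,(225+85/5,110+495/5),.005);c=onz(w,(225+203/5,110+60/5),.005);d=onz(w,(225+204/5,110+495/5),.005)
print(a,b,c,d,np.degrees(np.arctan2(*((a+c-b-d)[:2][::-1]))),(a+b+c+d)/4)
plan(.554,.2475,.10,-57)
E
```

```text
B (array([0.62010952, 0.29073612, 0.02412307]), [np.float64(0.001176960675585087), np.float64(0.002326396877514938), np.float64(0.0013349017961922162)])
A (array([0.55338311, 0.24707859, 0.02363086]), [np.float64(0.0008400596039272737), np.float64(0.0017194880891205375), np.float64(0.0008821184680351562)])
[0.6274532  0.31552101 0.005     ] [0.52758099 0.25093139 0.005     ] [0.64494147 0.28842449 0.005     ] [0.54572734 0.22279273 0.005     ] 33.18849647936584 [0.58642575 0.2694174  0.005     ]
t 2.2 pos [0.5869 0.2669 0.1881] yawY -56.84 w 0.0434 F [ 0.6 -0.4  0.2] j [-0.87  0.4   0.5   1.43 -0.19  1.36 -1.35]
shift [-0.0382 -0.0017  0.0881] turn [-0.0007 -0.0003  0.0029]
```

>>> {"op": "step_arm", "data": {
  "increments": [
    [[-0.0382,-0.0017,0.044],[0,0,0]],
    [[-0.0382,-0.0017,0.088],[0,0,0]],
    [[-0.0382,-0.0017,0.12],[0,0,0]],
    [[-0.0382,-0.0017,0.12],[0,0,0]]
  ]
}}

```text
time: 2.6
ee_pos: [0.5503, 0.2471, 0.064]
eef_rot: [0.958, 0.287, -0.004, 0.0]
ft_force: [-0.5, -0.0, 0.9]
width: 0.0436
```

```bash
python3 -c "
from h import *
plan(.5538,.2473,.016,-57)
c=r.camera('wrist');cv2.imwrite('pics/w2.png',c['pixels'])
print(proj(c,[.5538,.2473,.024]))
plan(.5538,.2473,.016,-57)"
```

```text
t 2.6 pos [0.5503 0.2471 0.064 ] yawY -56.69 w 0.0436 F [-0.5 -0.   0.9] j [-0.88  0.41  0.48  1.68 -0.21  1.11 -1.33]
shift [0.0033 0.0019 0.048 ] turn [-0.0015  0.007   0.0054]
[[259.86053739 197.19469063]]
t 2.65 pos [0.5525 0.2477 0.0671] yawY -56.72 w 0.0437 F [-0.2  1.1  0.3] j [-0.88  0.41  0.48  1.68 -0.21  1.11 -1.33]
shift [0.001  0.0012 0.0511] turn [-0.001   0.0029  0.0048]
```

View pics/w2.png

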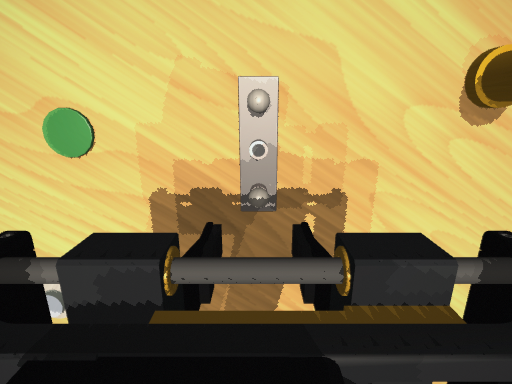

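>>> {"op": "step_arm", "data": {
  "increments": [
    [[0.001,0.001,0.03],[0,0.003,0]],
    [[0.001,0.001,0.051],[0,0.003,0]],
    [[0.001,0.001,0.051],[0,0.003,0]],
    [[0.001,0.001,0.051],[0,0.003,0]]
  ]
}}

```text
time: 3.05
ee_pos: [0.5549, 0.2482, 0.0183]
eef_rot: [0.958, 0.287, 0.001, -0.001]
ft_force: [-0.1, -0.4, 0.3]
width: 0.0435
```

```bash
python3 -c "
from h import *
c=r.camera('wrist');cv2.imwrite('pics/w3.png',c['pixels'])
plan(.5538,.2473,.016,-57)"
```

```text
t 3.1 pos [0.5553 0.2483 0.0186] yawY -56.7 w 0.0435 F [0.3 0.4 0.4] j [-0.86  0.47  0.46  1.71 -0.24  1.01 -1.3 ]
shift [-0.0018  0.      0.0026] turn [-0.0008 -0.0034  0.0052]
```

View pics/w3.png

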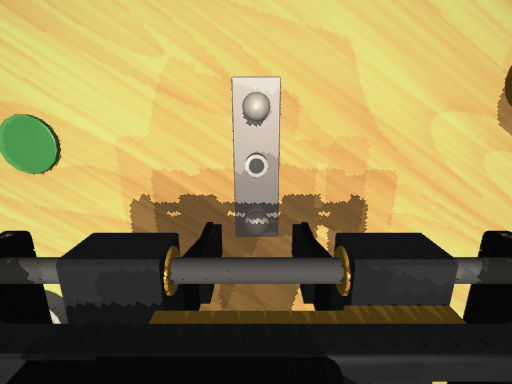

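>>> {"op": "step_arm", "data": {
  "increments": [
    [[-0.001,0,0.002],[0,0,0]],
    [[-0.001,0,0.002],[0,0,0]],
    [[-0.001,0,0.002],[0,0,0]],
    [[-0.001,0,0.002],[0,0,0]]
  ],
  "hand": 1,
  "grip_force": 15
}}

```text
time: 3.5
ee_pos: [0.5545, 0.2479, 0.017]
eef_rot: [0.958, 0.287, 0.002, -0.001]
ft_force: [-0.3, 0.5, 0.3]
width: 0.0196
```

```bash
python3 -c "
from h import *
c=r.camera('wrist');crop(c['pixels'],160,80,360,310,3,'pics/w4.png')
plan(.5538,.2473,.016,-57)"
```

```text
t 3.55 pos [0.5544 0.2478 0.0168] yawY -56.7 w 0.0156 F [-0.6  1.   0.8] j [-0.86  0.47  0.46  1.72 -0.24  1.01 -1.3 ]
shift [-0.0008  0.0001  0.0008] turn [-0.0009 -0.0034  0.0052]
```

View pics/w4.png

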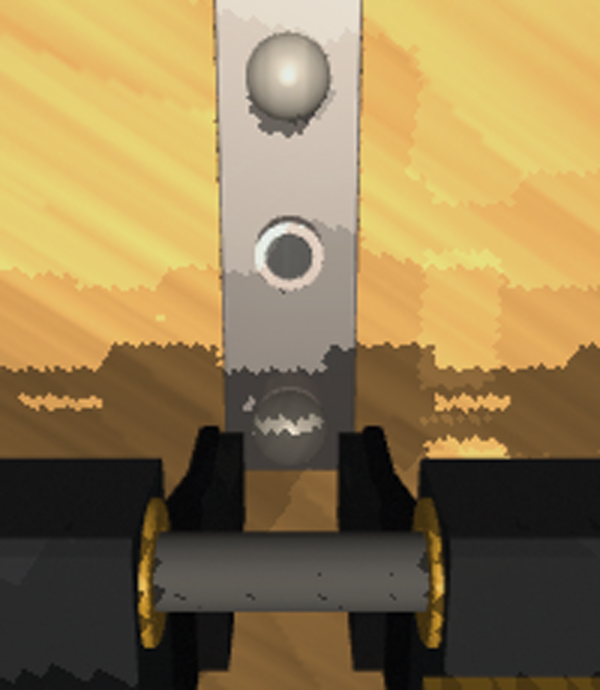

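```bash
python3 -c "
from h import *
c=r.camera('wrist');crop(c['pixels'],160,80,360,310,3,'pics/w5.png')
plan(.5538,.2473,.016,-57)
s=r.read_state();q=R.from_quat(s['eef_rot'])
P=[[0,0,0],[.0095,0,0],[0,.009,-.019],[.0095,.009,-.019],[-.0095,.009,-.019],[.0095,.009,0],[.01,.009,-.05]]
for p in P: print(p,proj(c,q.apply(p)+s['ee_pos']))
"
```

```text
t 3.6 pos [0.5544 0.2477 0.0167] yawY -56.71 w 0.0114 F [ 0.3 -0.5 -0.4] j [-0.86  0.47  0.46  1.72 -0.24  1.01 -1.3 ]
shift [-0.0008  0.      0.0007] turn [-0.0009 -0.0033  0.0051]
[0, 0, 0] [[258.00733216 217.59597629]]
[0.0095, 0, 0] [[258.02737093 205.36697973]]
[0, 0.009, -0.019] [[271.552812   227.90642833]]
[0.0095, 0.009, -0.019] [[271.76523275 214.64465943]]
[-0.0095, 0.009, -0.019] [[271.34620122 240.80547107]]
[0.0095, 0.009, 0] [[270.41426804 205.36601511]]
[0.01, 0.009, -0.05] [[274.64842925 233.51391283]]
```

View pics/w5.png

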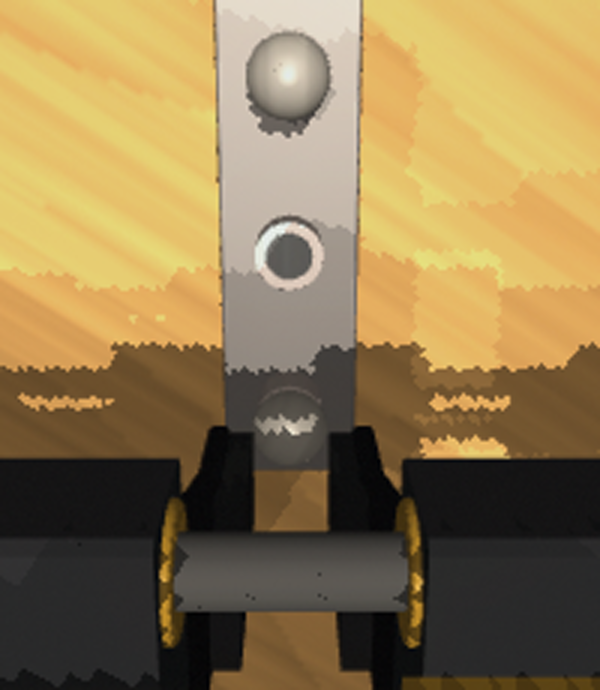

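>>> {"op": "step_arm", "data": {
  "increments": [
    [[0,0,0],[0,0,0]]
  ],
  "hand": 0
}}

```text
time: 3.7
ee_pos: [0.5543, 0.2477, 0.0167]
eef_rot: [0.958, 0.287, 0.001, -0.001]
ft_force: [-0.2, 0.3, -0.5]
width: 0.0144
```

```bash
python3 -c "
from h import *
c=r.camera('wrist');crop(c['pixels'],160,80,360,310,3,'pics/w6.png')
plan(.5538,.2473,.016,-57)
t=r.camera('top')['pixels'];s=r.camera('scene')['pixels']
a=cv2.resize(t[150:220,140:220],(480,420),interpolation=2);b=cv2.resize(s[250:325,290:340],(280,420),interpolation=2)
cv2.imwrite('pics/ts6.png',np.hstack([a,b]))
"
```

```text
t 3.75 pos [0.5544 0.2478 0.0167] yawY -56.7 w 0.0175 F [ 0.5  0.4 -0.3] j [-0.86  0.47  0.46  1.72 -0.24  1.01 -1.3 ]
shift [-0.0007  0.0001  0.0007] turn [-0.0009 -0.0033  0.0052]
```

View pics/w6.png

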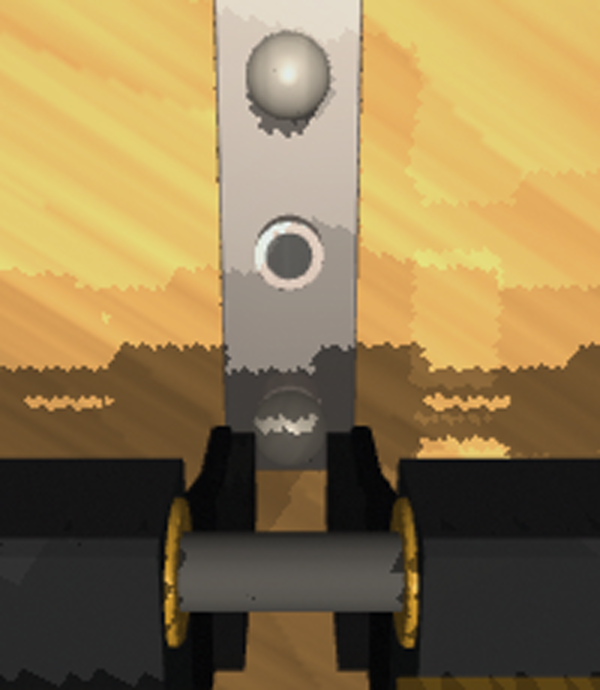

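View pics/ts6.png

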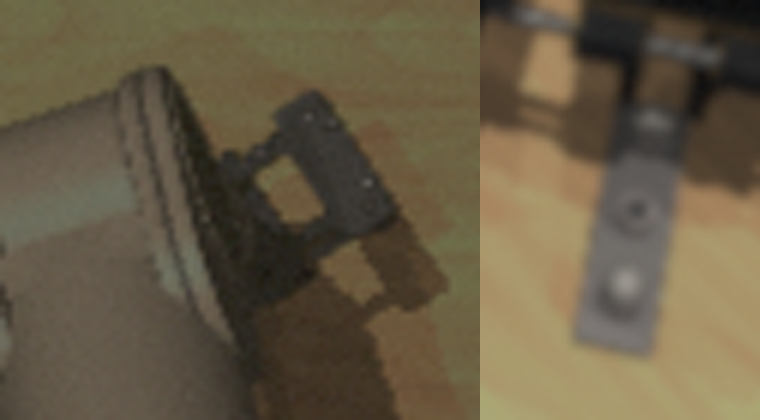

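```bash
python3 -c "
from h import *
c=r.camera('scene');s=r.read_state();q=R.from_quat(s['eef_rot'])
im=c['pixels'].copy();k=9;x0,y0,x1,y1=270,225,355,285
im=cv2.resize(im[y0:y1,x0:x1],None,fx=k,fy=k,interpolation=2)
for z in(0,-.02,-.04,-.06,-.07):
  for y in(.009,-.009):
    u=proj(c,q.apply([0.0095,y,z])+s['ee_pos'])[0]; print(z,y,u)
    cv2.circle(im,(int((u[0]-x0+.5)*k),int((u[1]-y0+.5)*k)),3,(0,0,255),-1)
cv2.imwrite('pics/s7.png',im)
"
```

```text
0 0.009 [315.40443673 275.11566777]
0 -0.009 [322.61474878 276.76254045]
-0.02 0.009 [316.48124028 271.2139342 ]
-0.02 -0.009 [323.79703542 272.87560731]
-0.04 0.009 [317.58920505 267.19928984]
-0.04 -0.009 [325.01361357 268.87593602]
-0.06 0.009 [318.72970352 263.0667615 ]
-0.06 -0.009 [326.26599709 264.75854955]
-0.07 0.009 [319.31260401 260.95465627]
-0.07 -0.009 [326.9061135 262.6540771]
```

View pics/s7.png

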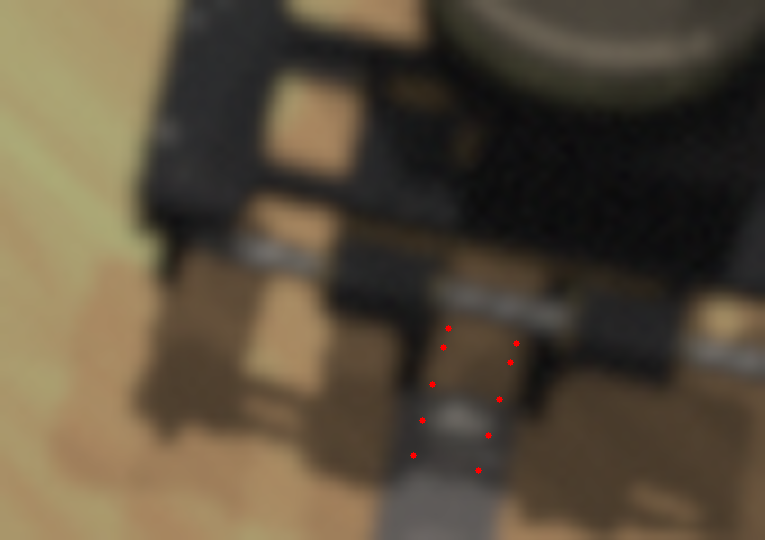

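```bash
python3 -c "
from h import *
im=cv2.imread('pics/w3.png');crop(im,190,210,325,310,5,'pics/w3z.png')
c=r.camera('wrist');s=r.read_state();q=R.from_quat(s['eef_rot'])
print(s['width'])
for d in(.17,.175,.18,.19,.21):
  K=c['camera_matrix']
  for row in (223,236):
    p=np.array([0,-(row-K[1,2])/K[1,1]*d,-d]);W=c['extrinsics'][:3,:3]@p+c['extrinsics'][:3,3]
    print(d,row,q.inv().apply(W-s['ee_pos']).round(4))
"
```

```text
0.031341957367687204
0.17 223 [ 0.0115 -0.001  -0.0384]
0.17 236 [ 0.0041 -0.001  -0.0406]
0.175 223 [ 0.0096 -0.001  -0.0337]
0.175 236 [ 0.002 -0.001 -0.036]
0.18 223 [ 0.0077 -0.001  -0.0291]
0.18 236 [-0.0002 -0.001  -0.0314]
0.19 223 [ 0.0039 -0.001  -0.0198]
0.19 236 [-0.0044 -0.001  -0.0222]
0.21 223 [-0.0038 -0.001  -0.0012]
0.21 236 [-0.013  -0.001  -0.0039]
```

View pics/w3z.png

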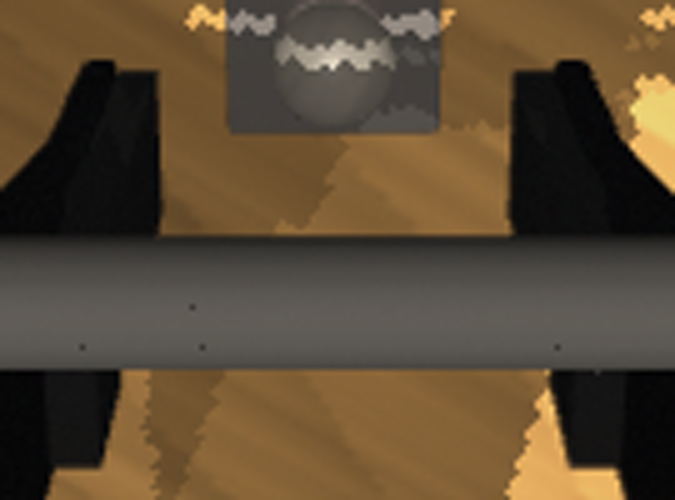

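>>> {"op": "step_arm", "data": {
  "increments": [
    [[-0.001,0,0.01],[0,-0.003,0]],
    [[-0.001,0,0.018],[0,-0.003,0]],
    [[-0.001,0,0.018],[0,-0.003,0]]
  ]
}}

```text
time: 4.25
ee_pos: [0.5524, 0.2467, -0.0032]
eef_rot: [0.958, 0.287, -0.001, -0.0]
ft_force: [-0.1, 0.4, -0.2]
width: 0.0429
```

```bash
python3 -c "
from h import *
plan(.5538,.2473,.016,-57)
c=r.camera('wrist');crop(c['pixels'],160,80,360,310,3,'pics/w8.png')
c=r.camera('scene')
crop(c['pixels'],280,230,350,290,8,'pics/s8.png')
plan(.5538,.2473,.016,-57)"
```

```text
t 4.25 pos [ 0.5524  0.2467 -0.0032] yawY -56.7 w 0.0429 F [-0.1  0.4 -0.2] j [-0.85  0.49  0.45  1.73 -0.25  0.98 -1.29]
shift [ 0.0014  0.0002 -0.0192] turn [-0.0009  0.0025  0.0053]
t 4.35 pos [ 0.5533  0.247  -0.0018] yawY -56.71 w 0.0432 F [-0.2  0.1  0.6] j [-0.85  0.49  0.45  1.73 -0.25  0.98 -1.3 ]
shift [ 0.0005  0.     -0.0178] turn [-0.0007  0.0007  0.0051]
```

View pics/w8.png

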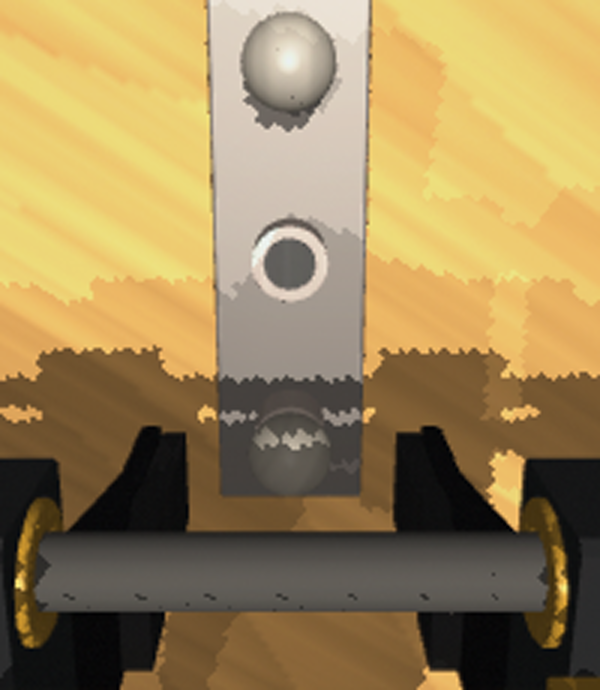

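View pics/s8.png

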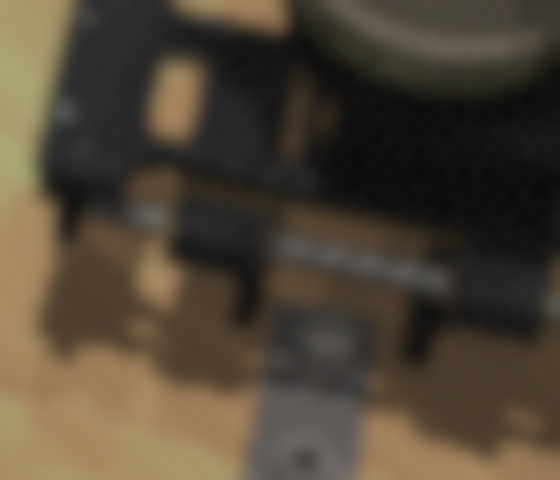

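```bash
python3 -c "
from h import *
s=r.read_state();q=R.from_quat(s['eef_rot']);c=r.camera('wrist')
print(c['extrinsics'][:3,3]-s['ee_pos'])
# camera pose in tool
B=np.array([.5538,.2473,.024])
for off in (0,):
  print(proj(c,[B]))           # now
  print(proj(c,[B+[0,0,.017]])) # after down 17
  for z in(-.036,-.044): print(z,proj(c,q.apply([[0,0,z],[.0095,0,z],[-.0095,0,z]])+s['ee_pos']))
"
```

```text
[0.06361887 0.04298152 0.19642101]
[[258.19501676 231.33413694]]
[[258.34908754 243.1772709 ]]
-0.036 [[258.26933795 238.94600003]
 [258.2963919  224.59215518]
 [258.24309282 252.87070986]]
-0.044 [[258.35585742 244.89148559]
 [258.38556425 229.96621708]
 [258.32707872 259.35043908]]
```

>>> {"op": "step_arm", "data": {
  "increments": [
    [[0,0,0.01],[0,0,0]],
    [[0,0,0.016],[0,0,0]],
    [[0,0,0.016],[0,0,0]],
    [[0,0,0.016],[0,0,0]]
  ]
}}

```text
time: 4.8
ee_pos: [0.5534, 0.247, -0.0177]
eef_rot: [0.958, 0.286, -0.0, -0.0]
ft_force: [0.5, 0.5, -0.0]
width: 0.0435
```

```bash
python3 -c "
from h import *
plan(.5538,.2473,-.019,-57)
c=r.camera('wrist');crop(c['pixels'],160,80,360,310,3,'pics/w9.png')
"
```

```text
t 4.8 pos [ 0.5534  0.247  -0.0177] yawY -56.71 w 0.0435 F [ 0.5  0.5 -0. ] j [-0.85  0.51  0.45  1.74 -0.26  0.95 -1.29]
shift [ 0.0005 -0.      0.0013] turn [-0.0007  0.0005  0.0051]
```

View pics/w9.png

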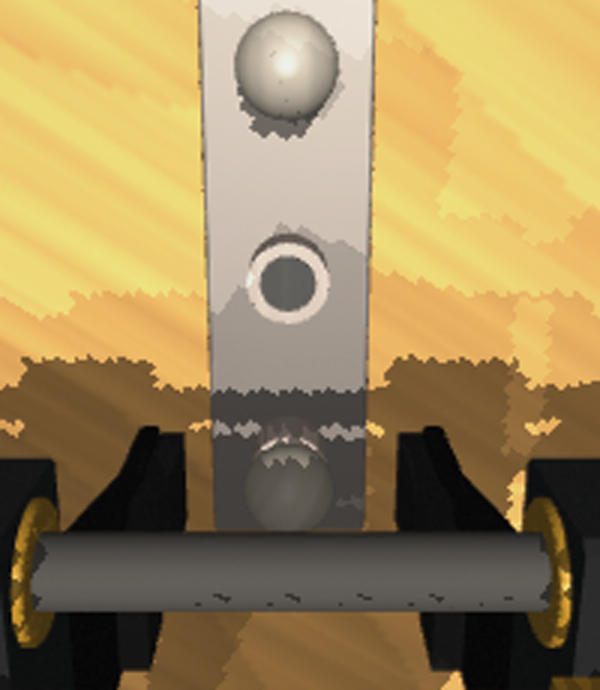

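>>> {"op": "step_arm", "data": {
  "increments": [
    [[0.0005,0,0.001],[0,0,0]],
    [[0.0005,0,0.001],[0,0,0]],
    [[0.0005,0,0.001],[0,0,0]],
    [[0.0005,0,0.001],[0,0,0]],
    [[0.0005,0,0.001],[0,0,0]]
  ],
  "hand": 1,
  "grip_force": 15
}}

```text
time: 5.35
ee_pos: [0.5541, 0.2475, -0.0183]
eef_rot: [0.958, 0.286, -0.0, -0.0]
ft_force: [-0.4, 0.7, 0.7]
width: 0.0163
```

```bash
python3 -c "
from h import *
c=r.camera('wrist');crop(c['pixels'],160,80,360,310,3,'pics/w10.png')
plan(.5538,.2473,.06,-57)
"
```

```text
t 5.4 pos [ 0.5541  0.2475 -0.0183] yawY -56.71 w 0.0167 F [-0.9  0.3  1.3] j [-0.85  0.52  0.44  1.74 -0.27  0.95 -1.29]
shift [-0.0004 -0.0001 -0.0783] turn [-0.0007 -0.0002  0.0051]
```

View pics/w10.png

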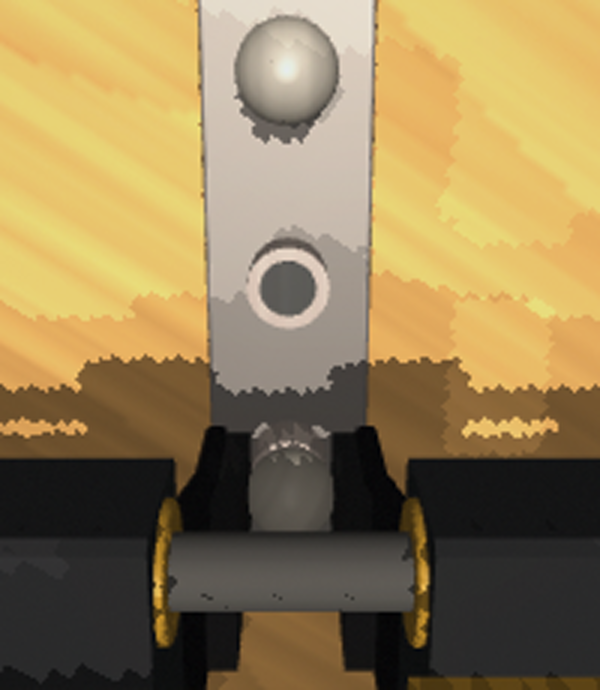

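>>> {"op": "step_arm", "data": {
  "increments": [
    [[0,0,-0.04],[0,0,0]],
    [[0,0,-0.08],[0,0,0]],
    [[0,0,-0.12],[0,0,0]],
    [[0,0,-0.12],[0,0,0]]
  ],
  "grip_force": 20
}}

```text
time: 5.8
ee_pos: [0.5573, 0.2486, 0.1075]
eef_rot: [0.958, 0.286, 0.004, -0.002]
ft_force: [0.8, 0.2, -0.5]
width: 0.016
```

```bash
python3 -c "
from h import *
plan(.493,-.102,.10,-62)
"
```

```text
t 5.8 pos [0.5573 0.2486 0.1075] yawY -56.73 w 0.016 F [ 0.8  0.2 -0.5] j [-0.89  0.37  0.49  1.64 -0.19  1.17 -1.34]
shift [-0.2462  0.2578  0.0051] turn [-0.001  -0.0091  0.0919]
```

>>> {"op": "step_arm", "data": {
  "increments": [
    [[-0.03,0.032,0],[0,-0.005,0.02]],
    [[-0.06,0.064,0],[0,-0.009,0.04]],
    [[-0.09,0.096,0],[0,-0.009,0.06]],
    [[-0.12,0.128,0],[0,-0.009,0.08]],
    [[-0.15,0.16,0],[0,-0.009,0.09]]
  ]
}}

```text
time: 6.3
ee_pos: [0.5189, 0.0308, 0.1056]
eef_rot: [0.97, 0.243, -0.0, -0.001]
ft_force: [0.8, 0.8, 0.1]
width: 0.0163
```

```bash
python3 -c "
from h import *
plan(.493,-.102,.10,-62)
"
```

```text
t 6.3 pos [0.5189 0.0308 0.1056] yawY -61.93 w 0.0163 F [0.8 0.8 0.1] j [-0.71  0.18  0.62  1.87 -0.12  1.13 -1.12]
shift [-0.0854  0.105   0.0055] turn [-0.0012  0.0002  0.0012]
```

>>> {"op": "step_arm", "data": {
  "increments": [
    [[-0.03,0.035,0],[0,0,0]],
    [[-0.06,0.07,0],[0,0,0]],
    [[-0.085,0.105,0],[0,0,0]],
    [[-0.085,0.105,0],[0,0,0]],
    [[-0.085,0.105,0],[0,0,0]]
  ]
}}

```text
time: 6.8
ee_pos: [0.4929, -0.1025, 0.1052]
eef_rot: [0.97, 0.241, -0.0, -0.001]
ft_force: [-0.7, 1.3, 0.2]
width: 0.0162
```

```bash
python3 -c "
from h import *
import pickle
plan(.493,-.102,.10,-62)
c=r.camera('wrist');cv2.imwrite('pics/w11.png',c['pixels']);pickle.dump(c,open('w11.pkl','wb'))
plan(.493,-.102,.10,-62)
"
```

```text
t 6.8 pos [ 0.4929 -0.1025  0.1052] yawY -62.06 w 0.0162 F [-0.7  1.3  0.2] j [-0.55  0.14  0.72  1.91 -0.11  1.12 -0.87]
shift [ 0.0003 -0.0004  0.0052] turn [-0.0016  0.0002 -0.0011]
t 6.85 pos [ 0.4932 -0.1012  0.1052] yawY -61.93 w 0.0161 F [0.  0.5 0.4] j [-0.55  0.14  0.72  1.91 -0.11  1.12 -0.87]
shift [-0.0006  0.0006  0.0052] turn [-0.0017  0.0002  0.0012]
```

View pics/w11.png

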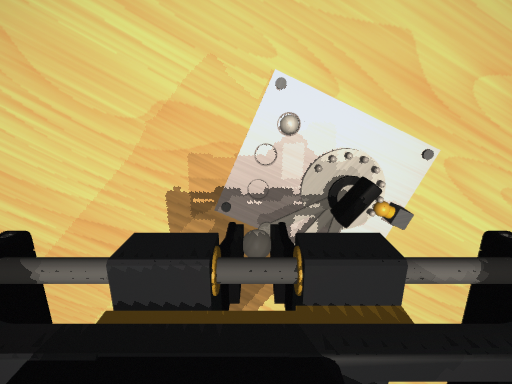

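```bash
python3 -c "
from h import *
im=cv2.imread('pics/w11.png');crop(im,210,60,310,220,4.9,'pics/w11z.png');crop(im,300,90,445,235,4,'pics/w11k.png')
"
```

```text
(no output)
```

View pics/w11z.png

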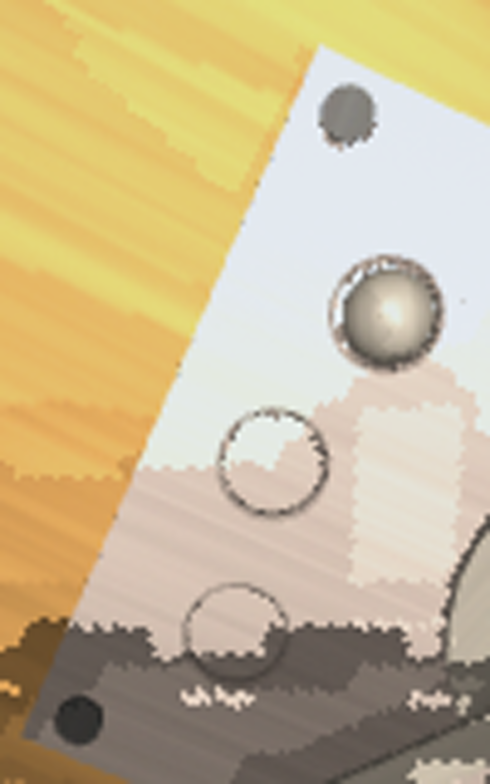

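View pics/w11k.png

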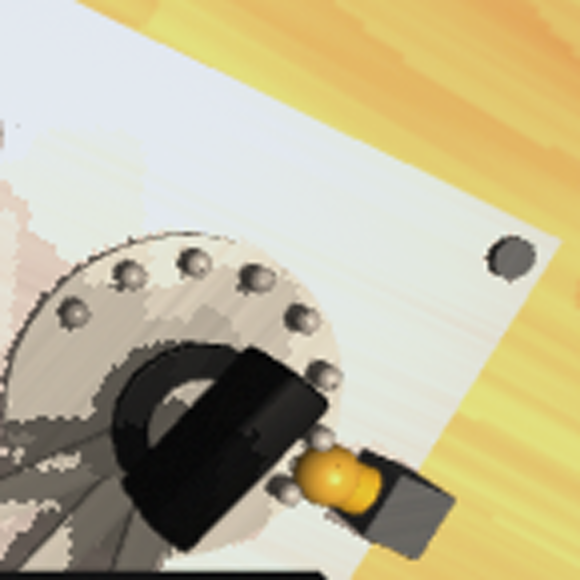

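```bash
cat > fit2.py <<'E'
from h import *
import pickle
from scipy.optimize import least_squares
w=pickle.load(open('w11.pkl','rb'));t=r.camera("top")
a=np.radians([115,90,65]);wl=np.c_[.085*np.cos(a),.085*np.sin(a),0*a+.02]
P=np.vstack([wl,[[.075,.11,.02],[.075,-.07,.02],[-.075,.11,.02]]])
uv=np.array([[257.8,188.4],[265.5,153.9],[288.2,123.5],[274.5,68.8],[439.6,149.1],[214.1,210.0]])
T=lambda x,y:(265+(x+.5)/5-.5,165+(y+.5)/5-.5)
P2=np.vstack([wl[:2],[[.075,.11,.02],[.075,-.07,.02],[-.075,-.07,.02],[-.075,.11,.02]]]);uv2=np.array([T(117,241),T(102,187),T(58,75),T(328,58),T(345,287),T(72,305)])
def W(p,P): return R.from_rotvec([0,0,p[2]]).apply(P)+[p[0],p[1],p[3] if len(p)>3 else 0]
for n,f,p0 in(("w3",lambda p:(proj(w,W(p,P))-uv).ravel(),[.533,-.177,.054]),("w4",lambda p:(proj(w,W(p,P))-uv).ravel(),[.533,-.177,.054,0]),
 ("wt4",lambda p:np.r_[(proj(w,W(p,P))-uv).ravel(),(proj(t,W(p,P2))-uv2).ravel()],[.533,-.177,.054,0])):
    q=least_squares(f,p0);print(n,q.x.round(4),q.fun.round(1),"wells",W(q.x,wl).round(4).tolist())
for i in(0,1,2): print(onz(w,uv[i],.02).round(4))
E
python3 fit2.py
```

```text
w3 [ 0.5318 -0.1781  0.067 ] [-0.1  0.9 -0.3  0.3  0.1  0.  -0.  -0.7  0.7 -0.1 -0.5 -0.2] wells [[0.4908, -0.1037, 0.02], [0.5262, -0.0933, 0.02], [0.5625, -0.0989, 0.02]]
w4 [ 0.5318 -0.1784  0.0673 -0.0016] [ 0.1  0.7 -0.2  0.2  0.1  0.1  0.1 -0.2 -0.1 -0.2 -0.  -0.6] wells [[0.4908, -0.1039, 0.0184], [0.5261, -0.0936, 0.0184], [0.5625, -0.0991, 0.0184]]
wt4 [ 0.5319 -0.1784  0.0662 -0.0016] [ 0.1  0.6 -0.   0.1  0.3  0.   0.3 -0.4  0.  -0.1 -0.  -0.7  0.   0.7
 -0.3  0.7 -0.9  0.8 -0.3  0.1  0.3 -0.  -0.1  0.6] wells [[0.4909, -0.1039, 0.0184], [0.5263, -0.0936, 0.0184], [0.5626, -0.0992, 0.0184]]
[ 0.4918 -0.1033  0.02  ]
[ 0.5266 -0.0934  0.02  ]
[ 0.5625 -0.0988  0.02  ]
```

>>> {"op": "step_arm", "data": {
  "increments": [
    [[0,0,0],[0,0,-0.15]],
    [[0,0,0],[0,0,-0.3]],
    [[0,0,0],[0,0,-0.45]],
    [[0,0,0],[0,0,-0.6]],
    [[0,0,0],[0,0,-0.75]]
  ]
}}

```text
time: 7.4
ee_pos: [0.4937, -0.0989, 0.1049]
eef_rot: [0.811, 0.585, -0.0, -0.001]
ft_force: [-0.3, 0.1, -0.2]
width: 0.0164
```

```bash
python3 -c "
from h import *
plan(.4912,-.1037,.07,-1.2)
"
```

```text
t 7.4 pos [ 0.4937 -0.0989  0.1049] yawY -18.44 w 0.0164 F [-0.3  0.1 -0.2] j [-0.49  0.14  0.65  1.91 -0.09  1.12 -0.13]
shift [-0.0054 -0.0008  0.0349] turn [-0.0017 -0.0011 -0.3009]
```

>>> {"op": "step_arm", "data": {
  "increments": [
    [[-0.005,-0.001,0.0],[0,0,-0.15]],
    [[-0.005,-0.001,0.02],[0,0,-0.3]],
    [[-0.005,-0.001,0.035],[0,0,-0.3]],
    [[-0.005,-0.001,0.035],[0,0,-0.3]],
    [[-0.005,-0.001,0.035],[0,0,-0.3]]
  ]
}}

```text
time: 7.9
ee_pos: [0.4912, -0.1024, 0.07]
eef_rot: [0.715, 0.7, -0.0, -0.001]
ft_force: [-0.2, 0.4, -0.3]
width: 0.0161
```

```bash
python3 -c "
from h import *
import pickle
c=r.camera('wrist');cv2.imwrite('pics/w12.png',c['pixels']);pickle.dump(c,open('w12.pkl','wb'))
plan(.4912,-.1037,-.005,-1.2)
s=r.read_state();q=R.from_quat(s['eef_rot'])
print('wells now',proj(c,[[.4912,-.1037,.02],[.5264,-.0934,.02],[.5625,-.0989,.024]]), 'ball',proj(c,q.apply([[0,0,-.0423]])+s['ee_pos']))
"
```

```text
t 7.95 pos [ 0.4916 -0.1027  0.0705] yawY -1.23 w 0.0162 F [ 0.3 -0.7  0.5] j [-0.45  0.18  0.62  1.95 -0.12  1.05  0.21]
shift [-0.0011 -0.0003  0.0755] turn [-0.001  -0.0013 -0.0006]
wells now [[257.57190063 199.78279416]
 [296.66205187 188.04047689]
 [337.9295597  194.40356475]] ball [[258.62033006 245.82927114]]
```

View pics/w12.png

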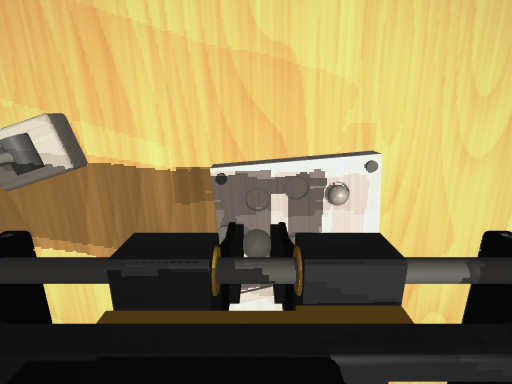

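>>> {"op": "step_arm", "data": {
  "increments": [
    [[-0.0005,0,0.03],[0,0,0]],
    [[-0.0005,0,0.065],[0,0,0]],
    [[-0.0005,0,0.065],[0,0,0]],
    [[-0.0005,0,0.065],[0,0,0]]
  ]
}}

```text
time: 8.35
ee_pos: [0.4918, -0.1031, 0.0064]
eef_rot: [0.715, 0.699, -0.0, -0.001]
ft_force: [0.7, 0.1, 0.6]
width: 0.0162
```

```bash
python3 -c "
from h import *
import pickle
c=r.camera('wrist');crop(c['pixels'],180,150,380,310,4,'pics/w13.png')
plan(.4912,-.1037,-.013,-1.2)
s=r.read_state();q=R.from_quat(s['eef_rot'])
print('wells now',proj(c,[[.4912,-.1037,.02],[.5264,-.0934,.02],[.5625,-.0989,.024]]), 'ball',proj(c,q.apply([[0,0,-.0423]])+s['ee_pos']))
c=r.camera('scene')
crop(c['pixels'],170,130,270,215,6,'pics/s13.png')
"
```

```text
t 8.4 pos [ 0.4926 -0.1032  0.0071] yawY -1.25 w 0.0163 F [ 0.9 -0.1  1.3] j [-0.41  0.29  0.6   2.   -0.2   0.91  0.27]
shift [-0.0005 -0.0014  0.0201] turn [ 0.0006 -0.0012 -0.0008]
wells now [[256.91815168 226.82981316]
 [308.30093075 211.78989869]
 [362.88854215 220.46298042]] ball [[259.25821906 245.79437952]]
```

View pics/w13.png

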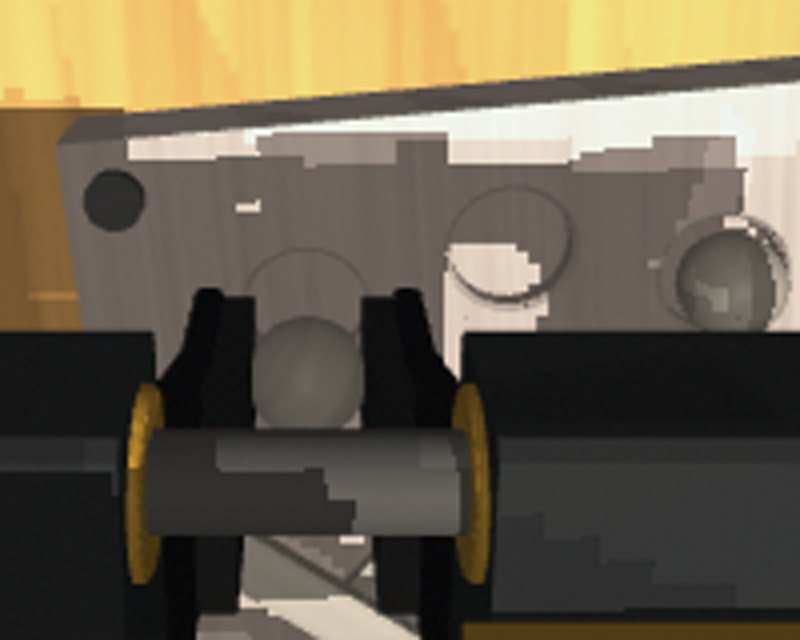

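View pics/s13.png

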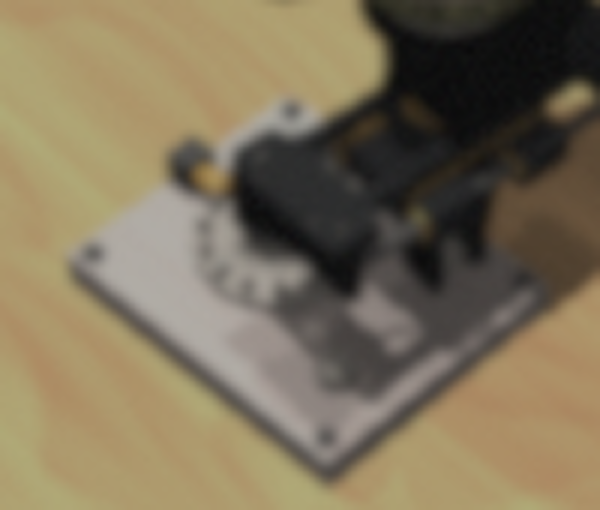

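```bash
python3 -c "
from h import *
c=r.camera('wrist')
for h in(.047,.049,.051): print(onz(c,(256.8,243.5),h))
print(onz(c,(256.5,227),.02),onz(c,(180+512/4,150+245/4),.02))
plan(.4912,-.1037,-.013,-1.2)
"
```

```text
[ 0.49212603 -0.10349949  0.047     ]
[ 0.49214129 -0.10250797  0.049     ]
[ 0.49215656 -0.10151645  0.051     ]
[ 0.49198055 -0.10427885  0.02      ] [ 0.52745684 -0.09344173  0.02      ]
t 8.5 pos [ 0.493  -0.1031  0.0073] yawY -1.24 w 0.0163 F [ 1.3  0.5 -0.1] j [-0.41  0.28  0.6   2.   -0.2   0.91  0.27]
shift [-0.0006 -0.0018  0.0203] turn [ 0.0019 -0.0016 -0.0007]
```

>>> {"op": "step_arm", "data": {
  "increments": [
    [[-0.0015,-0.0005,0.01],[0,0,0]],
    [[-0.0015,-0.0005,0.018],[0,0,0]],
    [[-0.0015,-0.0005,0.018],[0,0,0]],
    [[-0.0015,-0.0005,0.018],[0,0,0]]
  ]
}}

```text
time: 8.9
ee_pos: [0.4922, -0.1047, -0.0109]
eef_rot: [0.715, 0.699, 0.001, -0.0]
ft_force: [-0.2, 0.1, 0.8]
width: 0.0164
```

```bash
python3 -c "
from h import *
c=r.camera('wrist');crop(c['pixels'],180,150,380,310,4,'pics/w14.png')
plan(.4912,-.1037,-.013,-1.2)
"
```

```text
t 8.95 pos [ 0.4924 -0.1047 -0.0107] yawY -1.25 w 0.016 F [-0.5 -0.   0.5] j [-0.4   0.32  0.59  2.01 -0.23  0.88  0.29]
shift [ 0.001  -0.0012  0.0023] turn [ 0.0015 -0.0015 -0.0008]
```

View pics/w14.png

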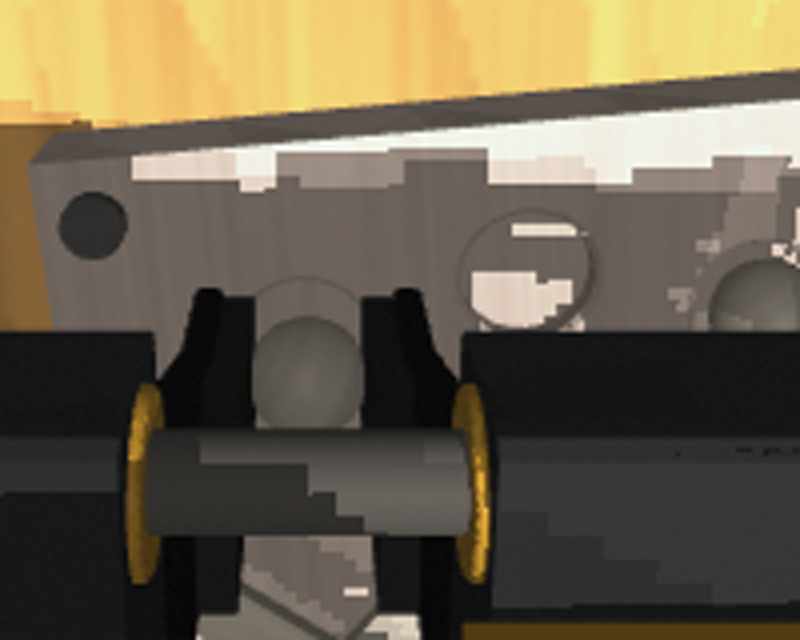

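```bash
python3 -c "
from h import *
c=r.camera('wrist')
for h in(.0295,.0315,.0335): print(onz(c,(256.8,243.4),h))
print(onz(c,(256.6,234.7),.02),onz(c,(180+525/4,150+269/4),.02))
"
```

```text
[ 0.49157445 -0.10463741  0.0295    ]
[ 0.49158989 -0.10364683  0.0315    ]
[ 0.49160533 -0.10265624  0.0335    ]
[ 0.49150423 -0.10330073  0.02      ] [ 0.52567287 -0.09228179  0.02      ]
```

>>> {"op": "step_arm", "data": {
  "increments": [
    [[0,0,0.002],[0,0,0]],
    [[0,0,0.002],[0,0,0]]
  ]
}}

```text
time: 9.2
ee_pos: [0.4925, -0.1046, -0.0127]
eef_rot: [0.715, 0.699, 0.001, 0.0]
ft_force: [0.1, -0.4, -0.1]
width: 0.0163
```

>>> {"op": "step_arm", "data": {
  "increments": [
    [[0,0,0],[0,0,0]],
    [[0,0,0],[0,0,0]],
    [[0,0,0],[0,0,0]]
  ],
  "hand": 0.4
}}

```text
time: 9.5
ee_pos: [0.4925, -0.1046, -0.0127]
eef_rot: [0.715, 0.699, 0.001, 0.0]
ft_force: [-0.4, 0.3, 0.7]
width: 0.025
```

```bash
python3 -c "
from h import *
c=r.camera('wrist');crop(c['pixels'],180,150,380,310,4,'pics/w15.png')
plan(.4912,-.1037,-.013,-1.2)
"
```

```text
t 9.55 pos [ 0.4925 -0.1046 -0.0126] yawY -1.24 w 0.0255 F [-0.3  0.4 -0.6] j [-0.4   0.32  0.59  2.01 -0.23  0.87  0.3 ]
shift [ 0.0009 -0.0014  0.0004] turn [ 0.0018 -0.0015 -0.0007]
```

View pics/w15.png

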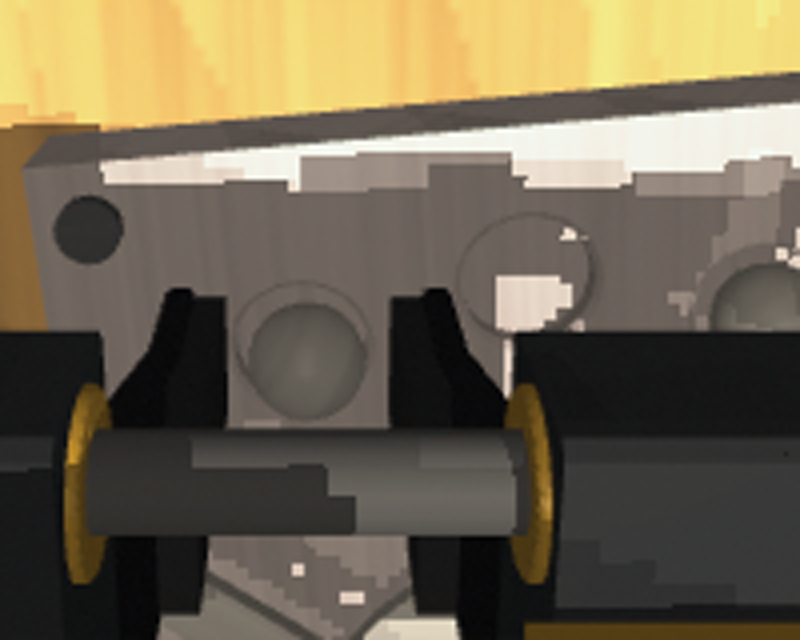

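>>> {"op": "step_arm", "data": {
  "increments": [
    [[0,0,-0.02],[0,0,0]],
    [[0,0,-0.06],[0,0,0]],
    [[0,0,-0.1],[0,0,0]],
    [[0,0,-0.12],[0,0,0]],
    [[0,0,-0.12],[0,0,0]]
  ]
}}

```text
time: 10.05
ee_pos: [0.4943, -0.105, 0.1103]
eef_rot: [0.715, 0.699, 0.003, 0.002]
ft_force: [-0.3, 0.2, -0.8]
width: 0.0258
```

```bash
python3 -c "
from h import *
import pickle
c=r.camera('wrist');cv2.imwrite('pics/w16.png',c['pixels']);pickle.dump(c,open('w16.pkl','wb'))
plan(.6203,.2907,.08,-57)
"
```

```text
t 10.1 pos [ 0.4932 -0.1047  0.1084] yawY -1.23 w 0.0261 F [ 0.2  0.3 -0.7] j [-0.47  0.13  0.64  1.91 -0.09  1.12  0.18]
shift [0.398  0.1184 0.0298] turn [ 0.003  -0.0042  0.9733]
```

View pics/w16.png

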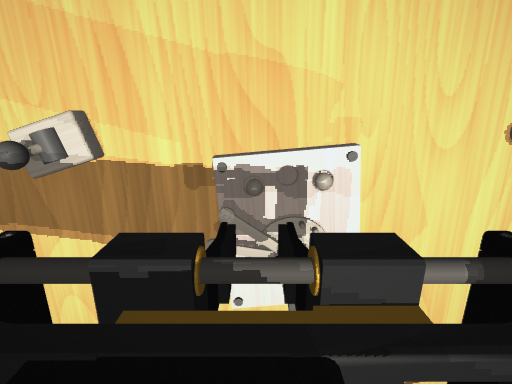

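>>> {"op": "step_arm", "data": {
  "increments": [
    [[0.044,0.013,0],[0,0,0.14]],
    [[0.088,0.026,0],[0,0,0.28]],
    [[0.132,0.039,0],[0,0,0.42]],
    [[0.176,0.052,0],[0,0,0.56]],
    [[0.22,0.065,0],[0,0,0.7]]
  ],
  "hand": 0
}}

```text
time: 10.6
ee_pos: [0.5624, 0.1155, 0.1076]
eef_rot: [0.912, 0.409, 0.002, -0.0]
ft_force: [0.8, -0.8, 0.4]
width: 0.0432
```

```bash
python3 -c "
from h import *
plan(.6203,.2907,.08,-57)
"
```

```text
t 10.6 pos [0.5624 0.1155 0.1076] yawY -41.67 w 0.0432 F [ 0.8 -0.8  0.4] j [-0.75  0.3   0.56  1.73 -0.18  1.16 -0.87]
shift [ 0.1693 -0.0733  0.028 ] turn [ 0.0006 -0.003   0.2675]
```

>>> {"op": "step_arm", "data": {
  "increments": [
    [[0.04,-0.017,0],[0,0,0.13]],
    [[0.08,-0.034,0],[0,0,0.267]],
    [[0.12,-0.052,0],[0,-0.003,0.267]],
    [[0.169,-0.073,0.01],[0,-0.003,0.267]],
    [[0.169,-0.073,0.028],[0,-0.003,0.267]]
  ]
}}

```text
time: 11.1
ee_pos: [0.6195, 0.2984, 0.0777]
eef_rot: [0.958, 0.288, 0.0, -0.001]
ft_force: [-1.2, -0.1, -0.8]
width: 0.0435
```

>>> {"op": "step_arm", "data": {
  "increments": [
    [[0,0,0],[0,0,0]],
    [[0,0,0],[0,0,0]]
  ]
}}

```text
time: 11.3
ee_pos: [0.6185, 0.2982, 0.076]
eef_rot: [0.958, 0.288, -0.001, -0.001]
ft_force: [0.3, -0.0, -0.2]
width: 0.0435
```

```bash
python3 -c "
from h import *
c=r.camera('wrist');crop(c['pixels'],160,120,360,310,4,'pics/w17.png')
print(proj(c,[.6203,.2907,.024]))
plan(.6203,.2907,-.018,-57)
"
```

```text
[[265.71018794 199.29770508]]
t 11.35 pos [0.6193 0.2974 0.0773] yawY -56.55 w 0.0435 F [ 0.  -0.3  0.5] j [-0.87  0.58  0.52  1.43 -0.3   1.21 -1.3 ]
shift [-0.0028  0.0063  0.0953] turn [-0.0018  0.0005  0.0078]
```

View pics/w17.png

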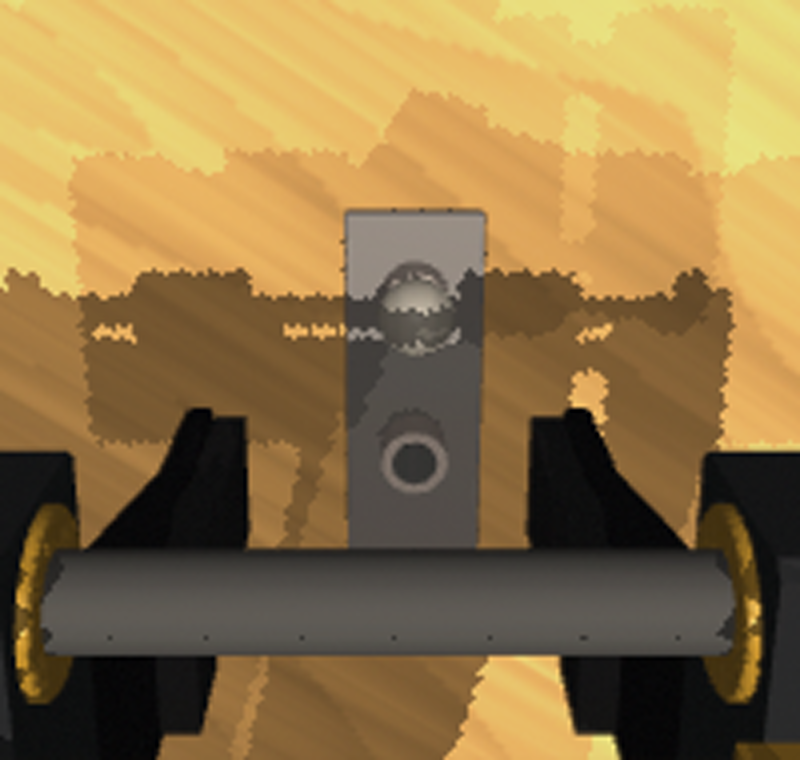

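>>> {"op": "step_arm", "data": {
  "increments": [
    [[-0.002,0.0053,0.03],[0,0,0]],
    [[-0.002,0.0053,0.06],[0,0,0]],
    [[-0.002,0.0053,0.08],[0,0,0]],
    [[-0.002,0.0053,0.08],[0,0,0]],
    [[-0.002,0.0053,0.08],[0,0,0]]
  ]
}}

```text
time: 11.85
ee_pos: [0.6212, 0.2911, -0.0012]
eef_rot: [0.958, 0.287, 0.0, -0.001]
ft_force: [-0.6, -0.3, 0.3]
width: 0.0433
```

```bash
python3 -c "
from h import *
c=r.camera('wrist');crop(c['pixels'],160,120,360,310,4,'pics/w18.png')
print(proj(c,[.6206,.2913,.024]))
plan(.6206,.2913,-.018,-57)
"
```

```text
[[257.33181814 232.22007666]]
t 11.9 pos [ 6.217e-01  2.916e-01 -5.000e-04] yawY -56.61 w 0.0434 F [-0.6  0.4  0.3] j [-0.85  0.66  0.49  1.49 -0.34  1.07 -1.27]
shift [-0.0011 -0.0003  0.0175] turn [-0.0014 -0.002   0.0068]
```

View pics/w18.png

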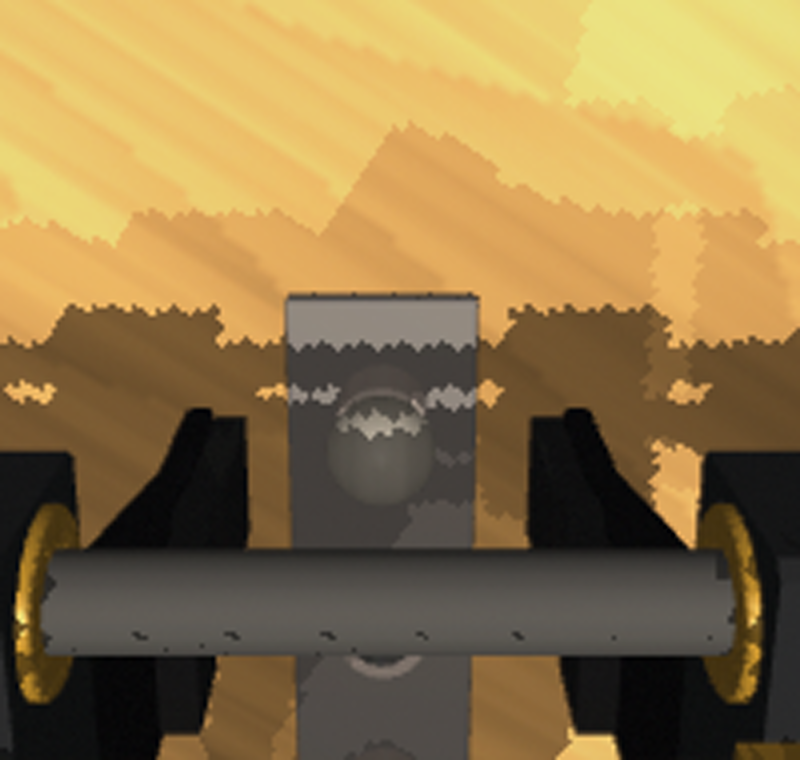

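>>> {"op": "step_arm", "data": {
  "increments": [
    [[-0.0015,-0.001,0.01],[0,-0.002,0]],
    [[-0.0015,-0.001,0.0175],[0,-0.002,0]],
    [[-0.0015,-0.001,0.0175],[0,-0.002,0]],
    [[-0.0015,-0.001,0.0175],[0,-0.002,0]]
  ]
}}

```text
time: 12.3
ee_pos: [0.6197, 0.2916, -0.0182]
eef_rot: [0.958, 0.287, -0.0, -0.001]
ft_force: [0.3, 0.4, 1.3]
width: 0.0434
```

>>> {"op": "step_arm", "data": {
  "increments": [
    [[0,0,0],[0,0,0]],
    [[0,0,0],[0,0,0]],
    [[0,0,0],[0,0,0]],
    [[0,0,0],[0,0,0]],
    [[0,0,0],[0,0,0]]
  ],
  "hand": 1,
  "grip_force": 20
}}

```text
time: 12.8
ee_pos: [0.6198, 0.2916, -0.0181]
eef_rot: [0.958, 0.287, -0.0, -0.001]
ft_force: [-0.0, -0.7, 0.9]
width: 0.0165
```

```bash
python3 -c "
from h import *
c=r.camera('wrist');crop(c['pixels'],160,120,360,310,4,'pics/w19.png')
plan(.6206,.2913,-.018,-57)
"
```

```text
t 12.85 pos [ 0.6198  0.2916 -0.0181] yawY -56.61 w 0.0165 F [0.4 0.6 0.1] j [-0.84  0.68  0.48  1.51 -0.35  1.04 -1.26]
shift [ 0.0005  0.0007 -0.0001] turn [-0.0014  0.0003  0.0068]
```

View pics/w19.png

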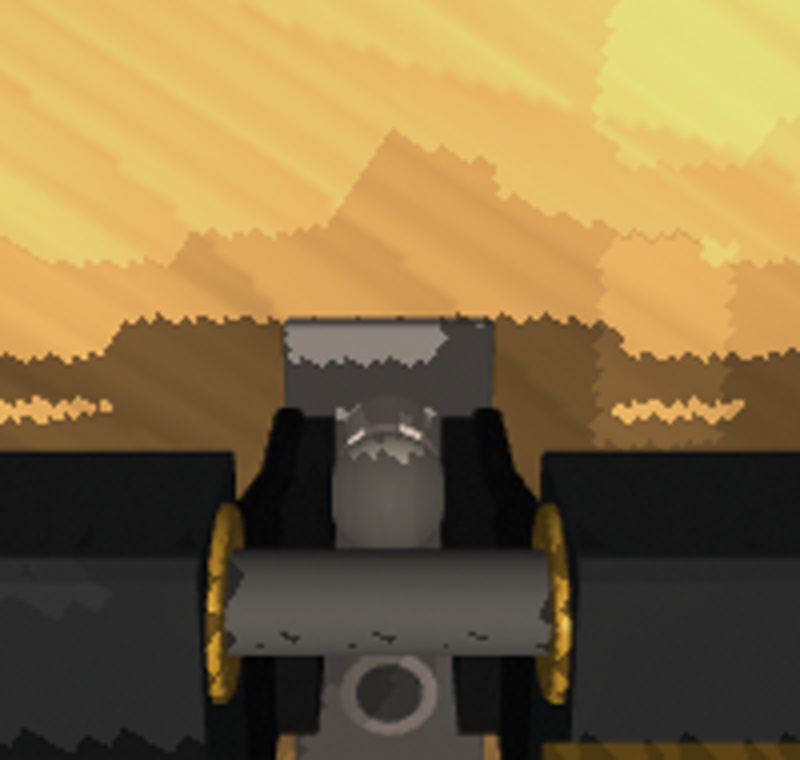

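>>> {"op": "step_arm", "data": {
  "increments": [
    [[0,0,-0.04],[0,0,0]],
    [[0,0,-0.08],[0,0,0]],
    [[0,0,-0.12],[0,0,0]],
    [[0,0,-0.12],[0,0,0]]
  ]
}}

```text
time: 13.25
ee_pos: [0.6232, 0.2925, 0.1085]
eef_rot: [0.958, 0.287, 0.004, -0.002]
ft_force: [1.3, 0.4, 0.1]
width: 0.0161
```

```bash
python3 -c "
from h import *
plan(.5271,-.0946,.09,-1.2)
"
```

```text
t 13.25 pos [0.6232 0.2925 0.1085] yawY -56.63 w 0.0161 F [1.3 0.4 0.1] j [-0.87  0.55  0.53  1.41 -0.29  1.25 -1.3 ]
shift [-0.2933  0.2704  0.0156] turn [ 0.0038 -0.0087 -0.9674]
```

>>> {"op": "step_arm", "data": {
  "increments": [
    [[-0.032,0.03,0],[0,-0.008,-0.12]],
    [[-0.064,0.06,0],[0,-0.008,-0.24]],
    [[-0.097,0.09,0],[0,-0.008,-0.36]],
    [[-0.13,0.12,0],[0,-0.008,-0.48]],
    [[-0.163,0.15,0],[0,-0.008,-0.6]]
  ]
}}

```text
time: 13.75
ee_pos: [0.5688, 0.0759, 0.1066]
eef_rot: [0.829, 0.559, 0.001, 0.001]
ft_force: [1.2, -0.7, -0.4]
width: 0.016
```

```bash
python3 -c "
from h import *
plan(.5271,-.0946,.09,-1.2)
"
```

```text
t 13.75 pos [0.5688 0.0759 0.1066] yawY -21.96 w 0.016 F [ 1.2 -0.7 -0.4] j [-0.64  0.3   0.51  1.73 -0.16  1.15 -0.47]
shift [-0.1737  0.025   0.0166] turn [ 0.0023 -0.     -0.3623]
```

>>> {"op": "step_arm", "data": {
  "increments": [
    [[-0.043,0.006,0],[0,0,-0.12]],
    [[-0.087,0.012,0],[0,0,-0.24]],
    [[-0.13,0.018,0],[0,0,-0.362]],
    [[-0.174,0.025,0.016],[0,0,-0.362]],
    [[-0.174,0.025,0.016],[0,0,-0.362]]
  ]
}}

```text
time: 14.25
ee_pos: [0.524, -0.1017, 0.0893]
eef_rot: [0.718, 0.696, -0.001, 0.001]
ft_force: [-0.1, -0.5, 0.3]
width: 0.0165
```

>>> {"op": "step_arm", "data": {
  "increments": [
    [[0,0,0],[0,0,0]]
  ]
}}

```text
time: 14.35
ee_pos: [0.5237, -0.1019, 0.089]
eef_rot: [0.718, 0.696, -0.001, 0.001]
ft_force: [-0.1, 1.3, -0.6]
width: 0.0163
```

```bash
python3 -c "
from h import *
plan(.5271,-.0946,.006,-1.2)
c=r.camera('wrist');cv2.imwrite('pics/w20.png',c['pixels'])
"
```

```text
t 14.35 pos [ 0.5237 -0.1019  0.089 ] yawY -1.83 w 0.0163 F [-0.1  1.3 -0.6] j [-0.39  0.23  0.56  1.85 -0.13  1.1   0.19]
shift [0.0076 0.0032 0.083 ] turn [-0.0003  0.0019 -0.0109]
```

View pics/w20.png

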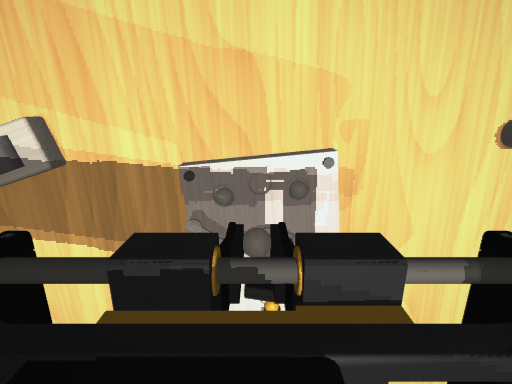

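>>> {"op": "step_arm", "data": {
  "increments": [
    [[0.0076,0.003,0.03],[0,0,-0.01]],
    [[0.0076,0.003,0.06],[0,0,-0.01]],
    [[0.0076,0.003,0.083],[0,0,-0.01]],
    [[0.0076,0.003,0.083],[0,0,-0.01]],
    [[0.0076,0.003,0.083],[0,0,-0.01]]
  ]
}}

```text
time: 14.9
ee_pos: [0.527, -0.0946, 0.0064]
eef_rot: [0.715, 0.7, -0.001, 0.001]
ft_force: [-0.2, -0.1, -0.2]
width: 0.0161
```

```bash
python3 -c "
from h import *
plan(.5271,-.0946,-.0127,-1.2)
c=r.camera('wrist');crop(c['pixels'],170,150,370,310,4,'pics/w21.png')
plan(.5271,-.0946,-.0127,-1.2)
for h in(.047,.049): print(onz(c,(256.8,243.5),h))
print('well px',proj(c,[.5264,-.0934,.02]))
"
```

```text
t 14.9 pos [ 0.527  -0.0946  0.0064] yawY -1.21 w 0.0161 F [-0.2 -0.1 -0.2] j [-0.36  0.35  0.53  1.92 -0.21  0.93  0.24]
shift [0.     0.0001 0.0191] turn [-0.0008  0.0028 -0.0002]
t 14.95 pos [ 0.5276 -0.0948  0.0071] yawY -1.23 w 0.0161 F [-0.   0.4 -0.6] j [-0.36  0.35  0.53  1.91 -0.21  0.93  0.24]
shift [ 0.0002 -0.0005  0.0198] turn [ 0.0007  0.0026 -0.0004]
[ 0.52625951 -0.09422338  0.047     ]
[ 0.52627916 -0.0932216   0.049     ]
well px [[256.9548199  224.60135396]]
```

View pics/w21.png

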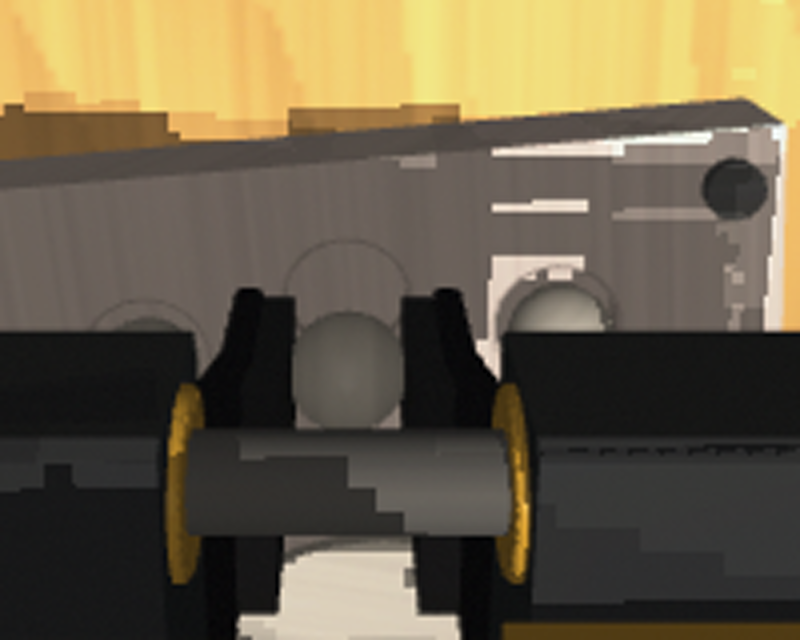

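>>> {"op": "step_arm", "data": {
  "increments": [
    [[-0.0005,0,0.01],[0,0.002,0]],
    [[-0.0005,0,0.0195],[0,0.002,0]],
    [[-0.0005,0,0.0195],[0,0.002,0]],
    [[-0.0005,0,0.0195],[0,0.002,0]]
  ]
}}

```text
time: 15.35
ee_pos: [0.5274, -0.0954, -0.0126]
eef_rot: [0.715, 0.699, -0.0, 0.0]
ft_force: [-0.1, 0.0, -0.7]
width: 0.0164
```

```bash
python3 -c "
from h import *
plan(.5271,-.0946,-.0127,-1.2)
c=r.camera('wrist');crop(c['pixels'],170,150,370,310,4,'pics/w22.png')
"
```

```text
t 15.35 pos [ 0.5274 -0.0954 -0.0126] yawY -1.24 w 0.0164 F [-0.1  0.  -0.7] j [-0.35  0.38  0.52  1.93 -0.24  0.9   0.26]
shift [ 0.0008 -0.0003  0.0001] turn [ 0.0002  0.0007 -0.0006]
```

View pics/w22.png

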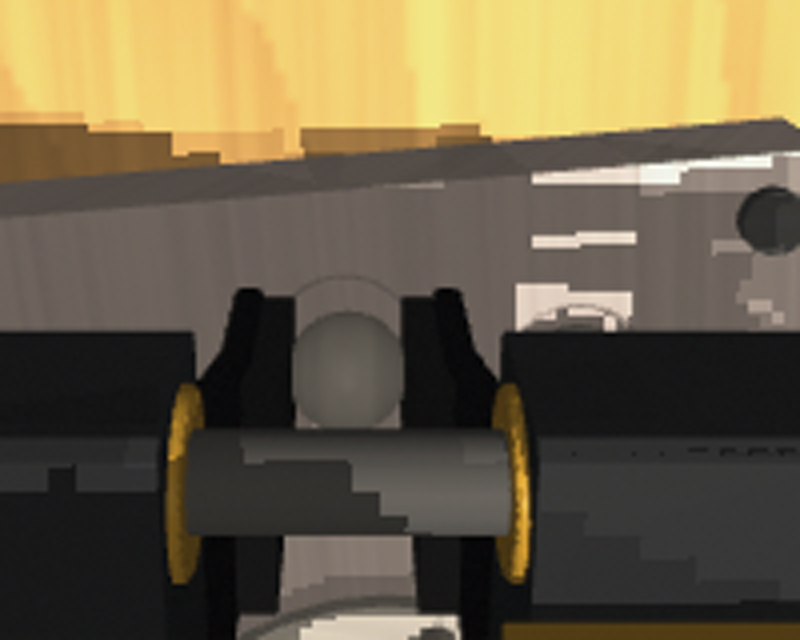

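>>> {"op": "step_arm", "data": {
  "increments": [
    [[0.0006,0,0],[0,0,0]],
    [[0.0006,0,0],[0,0,0]]
  ]
}}

```text
time: 15.6
ee_pos: [0.5278, -0.0948, -0.0121]
eef_rot: [0.715, 0.699, 0.0, 0.001]
ft_force: [0.6, 0.0, -0.2]
width: 0.0162
```

>>> {"op": "step_arm", "data": {
  "increments": [
    [[0,0,0],[0,0,0]],
    [[0,0,0],[0,0,0]],
    [[0,0,0],[0,0,0]]
  ],
  "hand": 0.4
}}

```text
time: 15.9
ee_pos: [0.5279, -0.0948, -0.012]
eef_rot: [0.715, 0.699, 0.0, 0.001]
ft_force: [-0.3, -0.1, 0.2]
width: 0.0252
```

```bash
python3 -c "
from h import *
plan(.5271,-.0946,.12,-1.2)
c=r.camera('wrist');crop(c['pixels'],170,150,370,310,4,'pics/w23.png')
"
```

```text
t 15.9 pos [ 0.5279 -0.0948 -0.012 ] yawY -1.23 w 0.0252 F [-0.3 -0.1  0.2] j [-0.35  0.38  0.52  1.93 -0.24  0.9   0.26]
shift [ 1.00e-04 -6.00e-04 -1.32e-01] turn [ 0.0013  0.0006 -0.0006]
```

View pics/w23.png

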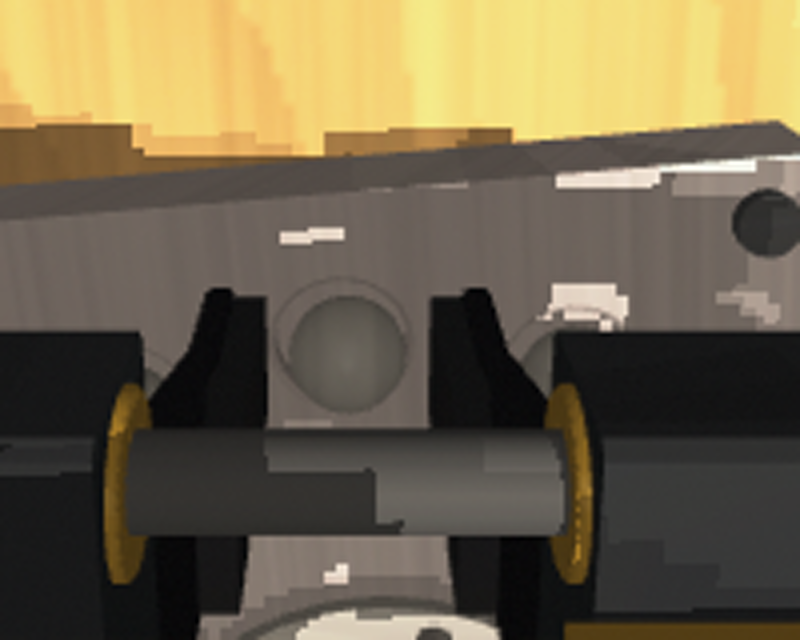

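>>> {"op": "step_arm", "data": {
  "increments": [
    [[0,0,-0.04],[0,0,0]],
    [[0,0,-0.08],[0,0,0]],
    [[0,0,-0.13],[0,0,-0.12]],
    [[0,0,-0.13],[0,0,-0.27]],
    [[0,0,-0.13],[0,0,-0.42]]
  ],
  "hand": 0
}}

```text
time: 16.45
ee_pos: [0.5288, -0.0947, 0.1197]
eef_rot: [0.551, 0.835, 0.001, 0.002]
ft_force: [-1.0, 0.8, -0.9]
width: 0.0431
```

```bash
python3 -c "
from h import *
plan(.532,-.178,.12,78.8)
"
```

```text
t 16.45 pos [ 0.5288 -0.0947  0.1197] yawY 23.19 w 0.0431 F [-1.   0.8 -0.9] j [-0.37  0.19  0.52  1.81 -0.1   1.16  0.59]
shift [-0.0779 -0.0298 -0.0003] turn [ 0.0028  0.0038 -0.9706]
```

>>> {"op": "step_arm", "data": {
  "increments": [
    [[-0.016,-0.006,0],[0,0,-0.14]],
    [[-0.031,-0.012,0],[0,0,-0.28]],
    [[-0.047,-0.018,0],[0,0,-0.42]],
    [[-0.062,-0.024,0],[0,0,-0.56]],
    [[-0.078,-0.03,0],[0,0,-0.7]]
  ]
}}

```text
time: 16.95
ee_pos: [0.5318, -0.1788, 0.1197]
eef_rot: [0.228, 0.974, 0.0, 0.002]
ft_force: [-0.2, -0.1, 0.2]
width: 0.0433
```

```bash
python3 -c "
from h import *
plan(.532,-.178,.12,78.8)
"
```

```text
t 16.95 pos [ 0.5318 -0.1788  0.1197] yawY 63.63 w 0.0433 F [-0.2 -0.1  0.2] j [-0.18  0.25  0.49  1.75 -0.13  1.17  1.46]
shift [ 0.0002  0.0008 -0.0003] turn [ 0.0014  0.0043 -0.2647]
```

>>> {"op": "step_arm", "data": {
  "increments": [
    [[0,0,0],[0,0.004,-0.13]],
    [[0,0.001,0],[0,0.004,-0.265]],
    [[0,0.001,0],[0,0.004,-0.265]],
    [[0,0.001,0],[0,0.004,-0.265]]
  ]
}}

```text
time: 17.35
ee_pos: [0.5322, -0.1778, 0.1197]
eef_rot: [0.099, 0.995, 0.001, 0.0]
ft_force: [0.6, 0.0, -0.3]
width: 0.0433
```

```bash
python3 -c "
from h import *
import pickle
plan(.532,-.178,.12,78.8)
c=r.camera('wrist');cv2.imwrite('pics/w24.png',c['pixels']);pickle.dump(c,open('w24.pkl','wb'))
a=np.radians(168.8);d=np.array([np.cos(a),np.sin(a),0])*.022;k=np.array([.532,-.178,.076])
print(proj(c,[k,k+d,k-d]))
plan(.532,-.178,.12,78.8)
"
```

```text
t 17.35 pos [ 0.5322 -0.1778  0.1197] yawY 78.58 w 0.0433 F [ 0.6  0.  -0.3] j [-0.15  0.25  0.45  1.75 -0.12  1.17  1.71]
shift [ 0.0002 -0.0002 -0.0003] turn [ 0.0015  0.0004 -0.0038]
[[255.71865258 200.64019094]
 [255.60245924 176.35545303]
 [255.82927731 223.76107257]]
t 17.4 pos [ 0.5322 -0.1778  0.1197] yawY 78.6 w 0.0434 F [-0.1 -0.4  0.1] j [-0.15  0.25  0.45  1.75 -0.12  1.17  1.71]
shift [ 0.0002 -0.0002 -0.0003] turn [ 0.0014  0.0005 -0.0034]
```

View pics/w24.png

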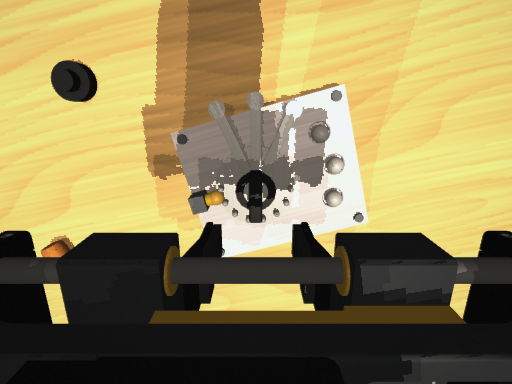

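>>> {"op": "step_arm", "data": {
  "increments": [
    [[0,0,0.04],[0,0,-0.004]],
    [[0,0,0.075],[0,0,-0.004]],
    [[0,0,0.09],[0,0,-0.004]],
    [[0,0,0.09],[0,0,-0.004]],
    [[0,0,0.09],[0,0,-0.004]]
  ]
}}

```text
time: 17.9
ee_pos: [0.533, -0.178, 0.0309]
eef_rot: [0.098, 0.995, 0.001, 0.001]
ft_force: [-0.6, 0.1, 1.1]
width: 0.0437
```

```bash
python3 -c "
from h import *
plan(.532,-.178,.016,78.8)
c=r.camera('wrist');crop(c['pixels'],160,150,360,310,4,'pics/w25.png')
a=np.radians(168.8);d=np.array([np.cos(a),np.sin(a),0])*.022;k=np.array([.532,-.178,.076])
print((proj(c,[k,k+d,k-d])-[160,150])*4)
"
```

```text
t 17.9 pos [ 0.533  -0.178   0.0309] yawY 78.78 w 0.0437 F [-0.6  0.1  1.1] j [-0.12  0.35  0.43  1.83 -0.18  1.    1.76]
shift [ 0.001  -0.0002  0.0149] turn [ 0.0012  0.0015 -0.0004]
[[381.69637717 385.48804108]
 [381.47002397 243.86533592]
 [381.90647219 516.93846966]]
```

View pics/w25.png

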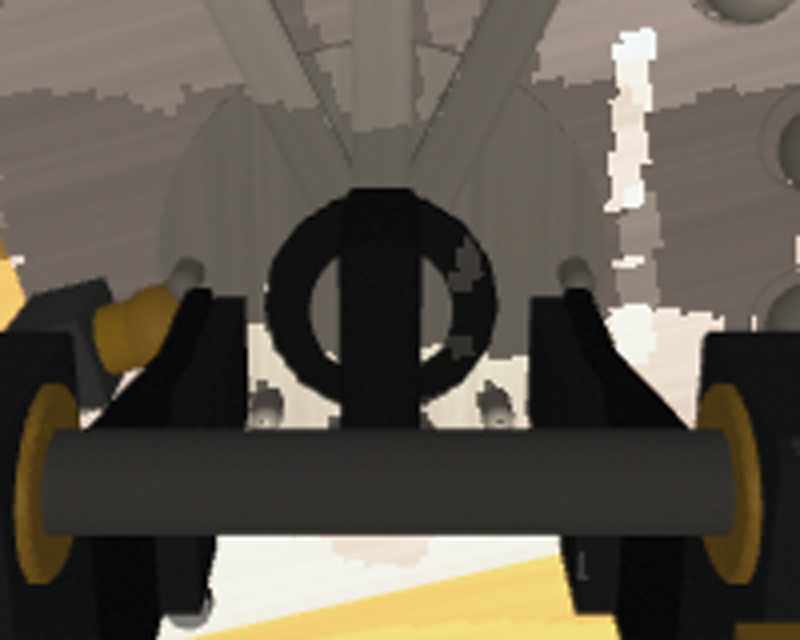

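>>> {"op": "step_arm", "data": {
  "increments": [
    [[0.001,-0.001,0.01],[0,0.001,0]],
    [[0.001,-0.001,0.015],[0,0.001,0]],
    [[0.001,-0.001,0.015],[0,0.001,0]],
    [[0.001,-0.001,0.015],[0,0.001,0]]
  ]
}}

```text
time: 18.35
ee_pos: [0.5323, -0.1789, 0.0164]
eef_rot: [0.098, 0.995, 0.001, 0.001]
ft_force: [-0.2, 0.2, 0.2]
width: 0.0434
```

```bash
python3 -c "
from h import *
plan(.532,-.178,.016,78.8)
"
```

```text
t 18.35 pos [ 0.5323 -0.1789  0.0164] yawY 78.78 w 0.0434 F [-0.2  0.2  0.2] j [-0.12  0.37  0.43  1.84 -0.19  0.97  1.77]
shift [0.0004 0.0008 0.0004] turn [ 0.0014  0.0016 -0.0003]
```

>>> {"op": "step_arm", "data": {
  "increments": [
    [[0,0,0],[0,0.001,0]],
    [[0,0,0],[0,0.001,0]],
    [[0,0,0],[0,0.001,0]],
    [[0,0,0],[0,0.001,0]],
    [[0,0,0],[0,0.001,0]]
  ],
  "hand": 1,
  "grip_force": 50
}}

```text
time: 18.85
ee_pos: [0.5322, -0.179, 0.0164]
eef_rot: [0.098, 0.995, 0.001, 0.0]
ft_force: [-0.6, -3.0, 0.8]
width: 0.0113
```

>>> {"op": "step_arm", "data": {
  "increments": [
    [[0,0,0],[0,0,0]],
    [[0,0,0],[0,0,0]]
  ]
}}

```text
time: 19.05
ee_pos: [0.5323, -0.179, 0.0165]
eef_rot: [0.098, 0.995, 0.001, 0.0]
ft_force: [-0.9, 0.5, 0.3]
width: 0.0118
```

```bash
python3 -c "
from h import *
plan(.532,-.178,.016,78.8);print(r.read_state()['torque'])
c=r.camera('wrist');crop(c['pixels'],160,150,360,310,4,'pics/w26.png')
"
```

```text
t 19.05 pos [ 0.5323 -0.179   0.0165] yawY 78.78 w 0.0118 F [-0.9  0.5  0.3] j [-0.12  0.37  0.43  1.84 -0.19  0.97  1.77]
shift [0.0004 0.0009 0.0005] turn [ 0.0012  0.0006 -0.0003]
[-0.09087544  0.0476165   0.00290488]
```

View pics/w26.png

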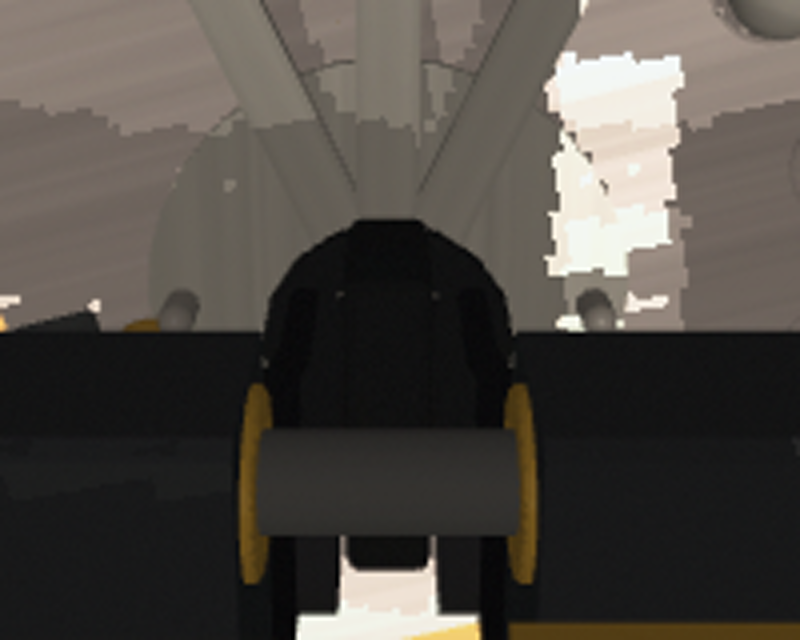

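>>> {"op": "step_arm", "data": {
  "increments": [
    [[0,0,0],[0,0,0.07]],
    [[0,0,0],[0,0,0.14]],
    [[0,0,0],[0,0,0.21]]
  ]
}}

```text
time: 19.4
ee_pos: [0.5323, -0.1789, 0.0165]
eef_rot: [0.203, 0.979, 0.001, 0.0]
ft_force: [0.1, -0.5, 0.2]
width: 0.0115
```

```bash
python3 -c "
from h import *
plan(.532,-.178,.016,78.8);print(r.read_state()['torque'])
"
```

```text
t 19.4 pos [ 0.5323 -0.1789  0.0165] yawY 66.61 w 0.0115 F [ 0.1 -0.5  0.2] j [-0.15  0.38  0.47  1.84 -0.2   0.97  1.57]
shift [0.0007 0.0007 0.0005] turn [ 0.0012  0.0006 -0.2128]
[-0.07550595  0.028178    0.20304275]
```

>>> {"op": "step_arm", "data": {
  "increments": [
    [[0,0,0],[0,0,0.07]],
    [[0,0,0],[0,0,0.14]],
    [[0,0,0],[0,0,0.22]]
  ]
}}

```text
time: 19.7
ee_pos: [0.5323, -0.1789, 0.0165]
eef_rot: [0.31, 0.951, 0.001, 0.0]
ft_force: [-0.2, -0.7, -0.1]
width: 0.0116
```

```bash
python3 -c "
from h import *
plan(.532,-.178,.016,78.8);print(r.read_state()['torque'])
c=r.camera('wrist');crop(c['pixels'],110,50,370,310,2.3,'pics/w27.png')
"
```

```text
t 19.7 pos [ 0.5323 -0.1789  0.0165] yawY 53.85 w 0.0116 F [-0.2 -0.7 -0.1] j [-0.18  0.38  0.51  1.84 -0.22  0.97  1.36]
shift [0.0008 0.0006 0.0005] turn [ 1.200e-03  4.000e-04 -4.354e-01]
[-0.10409838 -0.00206331  0.14302458]
```

View pics/w27.png

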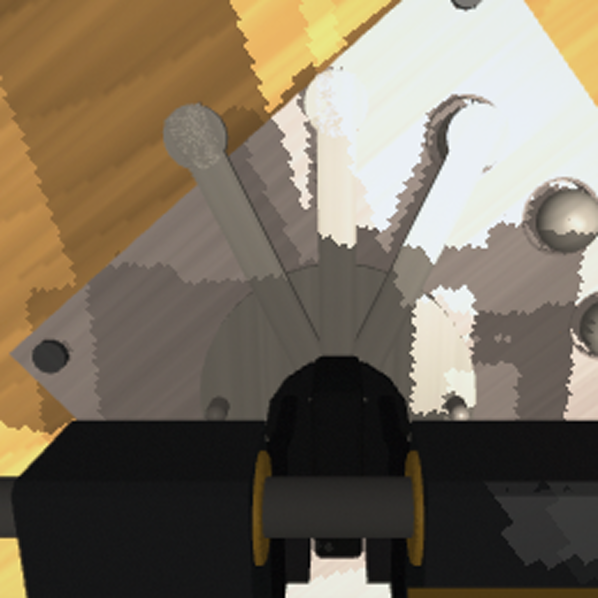

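>>> {"op": "step_arm", "data": {
  "increments": [
    [[0,0,0],[0,0,0.07]],
    [[0,0,0],[0,0,0.13]]
  ]
}}

```text
time: 19.95
ee_pos: [0.5323, -0.1789, 0.0165]
eef_rot: [0.374, 0.927, 0.001, 0.0]
ft_force: [-0.0, -1.0, 0.1]
width: 0.0115
```

```bash
python3 -c "
from h import *
plan(.532,-.178,.016,78.8);print(r.read_state()['torque'])
"
```

```text
t 19.95 pos [ 0.5323 -0.1789  0.0165] yawY 46.06 w 0.0115 F [-0.  -1.   0.1] j [-0.2   0.39  0.54  1.84 -0.24  0.97  1.24]
shift [0.0009 0.0004 0.0005] turn [ 1.200e-03  4.000e-04 -5.715e-01]
[-0.18573295 -0.06223707  0.25364944]
```

>>> {"op": "step_arm", "data": {
  "increments": [
    [[0,0,0],[0,0,0.07]],
    [[0,0,0],[0,0,0.14]],
    [[0,0,0],[0,0,0.2]]
  ]
}}

```text
time: 20.25
ee_pos: [0.5324, -0.1789, 0.0165]
eef_rot: [0.465, 0.885, 0.001, 0.0]
ft_force: [0.2, -0.4, -0.7]
width: 0.0117
```

```bash
python3 -c "
from h import *
plan(.532,-.178,.016,78.8);print(r.read_state()['torque'])
"
```

```text
t 20.25 pos [ 0.5324 -0.1789  0.0165] yawY 34.55 w 0.0117 F [ 0.2 -0.4 -0.7] j [-0.24  0.4   0.58  1.84 -0.26  0.98  1.05]
shift [0.0009 0.0002 0.0005] turn [ 1.100e-03  3.000e-04 -7.723e-01]
[-0.14711813  0.0203248   0.16446693]
```

>>> {"op": "step_arm", "data": {
  "increments": [
    [[0,0,0],[0,0,0.05]],
    [[0,0,0],[0,0,0.1]]
  ]
}}

```text
time: 20.45
ee_pos: [0.5323, -0.1789, 0.0165]
eef_rot: [0.509, 0.861, 0.0, 0.0]
ft_force: [-0.1, 0.7, -0.2]
width: 0.0118
```

```bash
python3 -c "
from h import *
plan(.532,-.178,.016,78.8);print(r.read_state()['torque'])
"
```

```text
t 20.45 pos [ 0.5323 -0.1789  0.0165] yawY 28.81 w 0.0118 F [-0.1  0.7 -0.2] j [-0.25  0.4   0.6   1.84 -0.27  0.98  0.96]
shift [0.001  0.0001 0.0005] turn [ 1.000e-03  2.000e-04 -8.725e-01]
[-0.18004472  0.05549251  0.16250474]
```

>>> {"op": "step_arm", "data": {
  "increments": [
    [[0,0,0],[0,0,0.07]],
    [[0,0,0],[0,0,0.13]]
  ]
}}

```text
time: 20.65
ee_pos: [0.5324, -0.1789, 0.0165]
eef_rot: [0.564, 0.826, 0.0, 0.0]
ft_force: [-0.3, -1.0, -0.7]
width: 0.0116
```

```bash
python3 -c "
from h import *
plan(.532,-.178,.016,3.8);print(r.read_state()['torque'])
"
```

```text
t 20.65 pos [ 0.5324 -0.1789  0.0165] yawY 21.32 w 0.0116 F [-0.3 -1.  -0.7] j [-0.27  0.4   0.62  1.84 -0.28  0.98  0.84]
shift [ 0.001  -0.      0.0005] turn [ 9.000e-04 -3.000e-04  3.058e-01]
[-0.18660676  0.03503931  0.24319941]
```

>>> {"op": "step_arm", "data": {
  "increments": [
    [[0,0,0],[0,0,0.07]],
    [[0,0,0],[0,0,0.14]],
    [[0,0,0],[0,0,0.2]]
  ]
}}

```text
time: 20.95
ee_pos: [0.5324, -0.179, 0.0165]
eef_rot: [0.644, 0.765, 0.0, 0.0]
ft_force: [0.7, -0.4, -0.6]
width: 0.0115
```

```bash
python3 -c "
from h import *
plan(.532,-.178,.016,3.8);print(r.read_state()['torque'])
"
```

```text
t 20.95 pos [ 0.5324 -0.179   0.0165] yawY 9.82 w 0.0115 F [ 0.7 -0.4 -0.6] j [-0.3   0.41  0.66  1.85 -0.3   0.98  0.66]
shift [ 0.001  -0.0002  0.0005] turn [ 0.0008 -0.0003  0.105 ]
[-0.18595442 -0.02676724  0.16126089]
```

>>> {"op": "step_arm", "data": {
  "increments": [
    [[0,0,0],[0,0,0.05]],
    [[0,0,0],[0,0,0.1]]
  ]
}}

```text
time: 21.15
ee_pos: [0.5324, -0.1789, 0.0165]
eef_rot: [0.681, 0.732, 0.0, 0.0]
ft_force: [-0.3, -0.7, -1.0]
width: 0.0115
```

```bash
python3 -c "
from h import *
import pickle
plan(.532,-.178,.016,3.8);print(r.read_state()['torque'])
c=r.camera('wrist');crop(c['pixels'],110,50,370,310,2.3,'pics/w28.png');pickle.dump(c,open('w28.pkl','wb'))
"
```

```text
t 21.15 pos [ 0.5324 -0.1789  0.0165] yawY 4.08 w 0.0115 F [-0.3 -0.7 -1. ] j [-0.32  0.42  0.68  1.85 -0.31  0.98  0.57]
shift [ 0.001  -0.0004  0.0005] turn [ 0.0008 -0.0002  0.0049]
[-0.22268996  0.02947975  0.16291107]
```

View pics/w28.png

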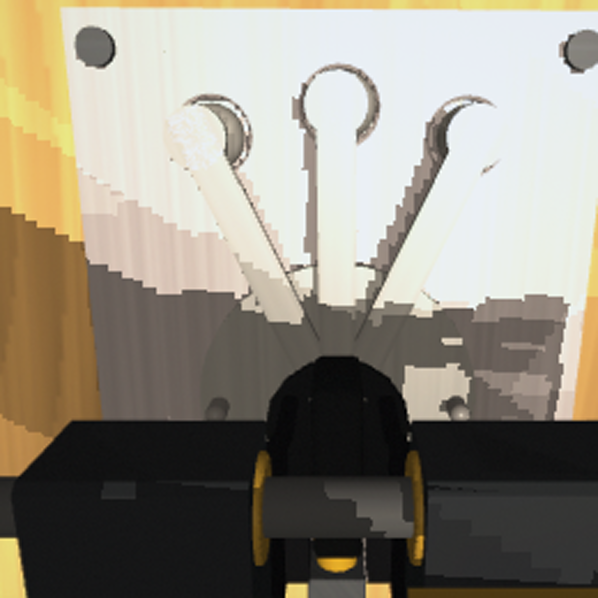

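>>> {"op": "step_arm", "data": {
  "increments": [
    [[0,0,0],[0,0,0.005]],
    [[0,0,0],[0,0,0.005]],
    [[0,0,0],[0,0,0.005]],
    [[0,0,0],[0,0,0.005]],
    [[0,0,0],[0,0,0.005]]
  ]
}}

```text
time: 21.7
ee_pos: [0.5324, -0.179, 0.0165]
eef_rot: [0.684, 0.729, 0.0, 0.0]
ft_force: [-0.7, -0.8, 0.3]
width: 0.0115
```

```bash
python3 - <<'E'
from h import *
plan(.532,-.178,.016,3.8);print(r.read_state()['torque'])
c=r.camera('wrist');crop(c['pixels'],170,70,340,220,4.5,'pics/w29.png')
# predicted tab ends (z .0415) for keeper angle options, and balls
for k in(1.26,1.309,1.36):
    a=.0662+np.pi/2+1.309-k+np.radians([25,0,-25]);P=np.c_[.532+.085*np.cos(a),-.178+.085*np.sin(a),0*a+.0415]
    print(k,((proj(c,P)-[170,70])*4.5).round(0).tolist())
cv2.imwrite('pics/top29.png',r.camera('top')['pixels']);cv2.imwrite('pics/sc29.png',r.camera('scene')['pixels'])
E
```

```text
t 21.7 pos [ 0.5324 -0.179   0.0165] yawY 3.64 w 0.0115 F [-0.7 -0.8  0.3] j [-0.32  0.42  0.68  1.85 -0.32  0.98  0.56]
shift [ 0.001  -0.0004  0.0005] turn [ 0.0008 -0.0003 -0.0027]
[-0.20563418  0.09357248  0.10786095]
1.26 [[83.0, 189.0], [358.0, 109.0], [643.0, 159.0]]
1.309 [[111.0, 174.0], [391.0, 108.0], [672.0, 173.0]]
1.36 [[141.0, 160.0], [426.0, 108.0], [701.0, 188.0]]
```

View pics/w29.png

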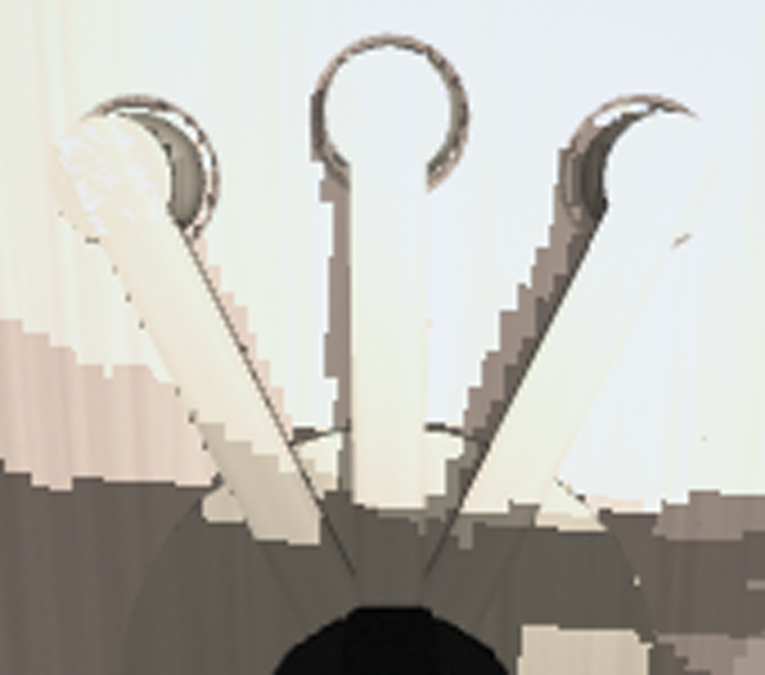

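View pics/sc29.png

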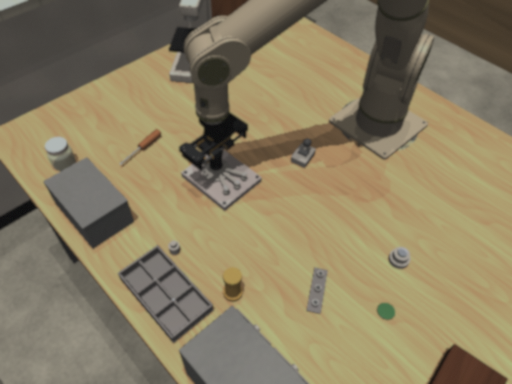

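```bash
python3 - <<'E'
from h import *
for i in range(8):
    r.camera('wrist');s=r.read_state();print(round(s['time'],2),s['torque'][2].round(3),R.from_quat(s['eef_rot']).as_matrix()[:2,1].round(4),round(s['width'],4))
E
```

```text
21.9 0.159 [0.998  0.0632] 0.0113
21.95 0.186 [0.998  0.0632] 0.0116
22.0 0.149 [0.998  0.0632] 0.0116
22.05 0.124 [0.998  0.0631] 0.0115
22.1 0.175 [0.998  0.0632] 0.0117
22.15 0.135 [0.998  0.0631] 0.0116
22.2 0.149 [0.998  0.0631] 0.0118
22.25 0.192 [0.998  0.0631] 0.0119
```

Mean moment is about 0.16 N m, close to the spring's torque at a stop, and the grip is steady. Handing in.

```bash
python3 -c "
from bench import r
print(r.close_job())"
```

```text
the job is handed in; nothing more can be done
None
```

I put both rack balls into wells 1 and 2 while the keeper was at rest. I then gripped the knob at 50 N and turned it clockwise through three clicks. I handed the job in at 22.3 s, still gripping at the third stop.

**Last checks:**
- **Turn:** The tool turned 75.1°, and the third stop is at 75°. The middle tab was within a pixel of where I predicted it for 1.309 rad. In the wrist picture all three tabs lay over their wells.
- **Clicks:** For the second and third clicks the moment rose to about 0.25 N m on leaving a stop and fell to about 0.16 near the next. For the first I read 0.20 midway and 0.14 at the stop.
- **Hold:** The pose and the grip width (11.5 mm) stayed steady. The moment averaged about 0.16 N m, but single readings scattered from 0.11 to 0.19, so it confirms the stop only roughly.
- **Bystanders:** They looked unmoved in the last scene picture. I did not measure them again.

**What disagreed:**
- **Finger length:** In the pictures the finger tips end about 35 mm short of the stated TCP. My first try on ball 1 therefore closed above it without touching it. I measured the offset and allowed for it in every later move.
- **Jaw direction:** Because of that offset the gripper body sits low enough to hit the knob, so I turned the jaws roughly along the arc of wells.
- **Gripped width:** The balls read 16.2 mm when gripped, not 18 mm. Both dropped in and looked seated inside the well rims.

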